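Load the steriliser with the nested cups

ROBOT

A 6-joint arm with a two-finger parallel gripper is mounted at the origin on the work surface. World frame = base frame: x ahead of the robot, y to its left, z up, the work surface at z = 0. Lengths are in m, angles in degrees, forces in N, time in s.
With the tool pointing down it reaches from about 0.25 to 0.725 m from the base axis. Payload 9.7 kg.
Tool frame: the origin (TCP) lies midway between the tips of the shut fingers; the grasp point (between the pads) lies 19 mm behind it; z points along the fingers, y is the line along which they close (so a half turn about z gives the same grasp; the last joint's range is limited). The gripper opens to 85 mm and grips with 20 to 120 N. Pads are 22 mm wide; open, the fingers measure 114 mm over their backs; the gripper's body (76 mm by 85 mm) begins 54 mm behind the grasp point. The pads swing forward as they close: fully open they stand 13 mm farther back than shut.
Start: joints at [63.197, 4.979, 10.078, 95.1, 0, 90], TCP at [0.248, 0.491, 0.198] pointing down, gripper open.
Joint ranges: [-179.16, 179.16], [-48.56, 103.87], [-65.8, 70.77], [-126.05, 130.52], [-82.76, 87.17], [-180, 180]. Speed limits (degrees/s): [127.2, 127.2, 147.25, 180, 180, 180].

INTERFACE

Orientations are given as [roll, pitch, yaw] about the fixed x, y, z axes, in that order (R = Rz(yaw) Ry(pitch) Rx(roll)).
In Python, from workcell import bot gives the robot as it stands.
- The arm moves only by the shell command python3 -m crank 'ROWS' [FORCE]. ROWS is JSON, a list of rows, each an object with "gripper": the finger opening in mm, from 0 to 85.4; "travel": the shift along the tool's x, y, z in mm, a list of three; "twist": the turn, a rotation vector about the tool's x, y, z in rad, a list of three. In form: [{"gripper": gripper, "travel": [tx, ty, tz], "twist": [rx, ry, rz]}, ...]. A call has 1 to 12 rows; each row shifts and turns the commanded pose from where the row before left it, along the tool's axes as they then stand; what a row does not reach is not made up. A row lasts 1/8 s, in which the tool goes at most 62.5 mm and 10.7 degrees, less where a joint would pass 70% of its speed; a pose out of reach is approached as far as the arm can. A call is refused whole if a number of a shift passes 62.5 or a number of a turn 0.188, either way. A call with a gripper value outside its range is refused whole. The fingers move at their own pace and stop on an object; FORCE is the grip in N (left out, the last holds). Time passes only in rows, so rows that do not move let the fingers close. It gives the time, the measured TCP pose, the force, the opening and the grip force at its end, in the units of the state.
- bot.get_obs(): the state, without advancing time (a new reading comes with each control period).
- bot.camera(name): name is "side" or "top" or "wrist"; returns the picture (480x640x3 uint8, red, green, blue); there is no depth.
- bot.calibration(name): a dict with "vfov" (degrees; the focal length in pixels is half the picture's height over the tangent of half this angle, whatever the lens; pixels are square), "cx", "cy" (the principal point, pixels), "camera_from_world" (4x4, takes a point from world to camera coordinates). Camera axes: x right, y down, z forward; pixel columns grow to the right and rows downward; lengths in m; the calibration is good to about 2 mm. A picture is of the moment at which its call begins: read the wrist's pose just before it. calibration takes no time and is no camera call; for the wrist camera it gives the pose at the moment of the call.
- bot.job_done(): hands the job in; it is judged then, once.
The state is a dict: "time": time; "q": joint angles; "qd": joint speeds; "joint_efforts": joint torques, N m; "ee_pos": TCP position; "tcp_rot": TCP orientation; "wrist_force": force on the tool from outside, world axes, zero at the start; "torque": the same for the moment, N m; "opening": finger opening in m; "grasp_force": force on a finger pad.
Only numpy, scipy, OpenCV 4.12 (cv2) and the standard library are available. Lean on these libraries where they do the work, as an engineer would, in place of code of your own. Each camera call takes 0.05 s, during which the arm holds its last target. There are 200 camera calls.

TASK

Sterilise the toddler cups: lift the lid off the steriliser and lay it right way up on the cork clear of the machine, take the nested cups off their stack and stand every cup singly, mouth down, on the steaming tray without dropping them. Then put the lid back so it sits fully down all round, and only after that flip the toggle switch fully on. Leave the bottle, tumbler and teether standing where they are.

Things in the scene. Friction and masses are not known exactly. Their poses are not given: they have to be found in the camera images.
- steriliser: the bottle warmer and steam steriliser, fixed to the shelf: a round peach base 215 mm across, 70 mm high, with an open well (186 mm across inside, floor 25 mm above the cork, tops of its walls at 70 mm) and, at its front, a darker peach switch pod (90 mm wide, 45 mm high, reaching 175 mm from the centre). Origin: centre of the base on the cork; z up; -x points from the centre to the switch pod
- tray (a point): centre of the steaming tray, the flat floor of the steriliser's well, 25 mm above the cork; same axes as the steriliser. Up to four cups stand side by side here, e.g. with their centres 54 mm from this point and a quarter turn apart
- ledge (a point): centre of the ring-shaped ledge, 62 mm above the cork, on which the lid's skirt rests; inside the ledge a collar, 202 mm across at its foot and tapering to 194 mm at its top, stands 8 mm up to centre the lid, with 2 to 4 mm of play all round when the lid is home
- lid: the loose off-white domed lid, 0.36 kg: hollow, 217 mm across at its lower edge, 190 mm near the top, 66 mm high (roof inside at 60 mm), with a round dark peach knob 30 mm across on its centre, from 66 to 102 mm above the lower edge. Round: its yaw does not matter. Origin: centre of the lower edge; z up through the knob. Seated, the origin meets ledge
- switch (a joint): toggle switch: a steel lever 50 mm long, 10 mm thick, white ball tip 18 mm across, on top of the pod; pivot 45 mm above the cork, 145 mm from the steriliser's centre. 0 rad = off (leans 0.5 rad to -y of the steriliser, the robot's right), 1 rad = fully on (leans 0.5 rad to its +y, left). Swings about the steriliser's x axis, stays where left, takes about 1.5 N at the tip
- switch_tip (a point): centre of the ball at the tip of the toggle lever (off: about 89 mm above the cork, 24 mm to -y of the pivot)
- cup1: steel toddler cup, blue-grey sleeve, mouth down. Bottom of the stack, on the cork. 90 mm tall, 0.16 kg; sleeve 64 mm across on the lowest 30 mm, above it 57 narrowing to 44 mm at the top. Nested, it sits 30 mm above the next cup, clings to it for the first 6 mm (1 N drawn slowly, several N if jerked), clear once raised 60 mm. Origin: centre of the mouth rim (underside), z up to the foot
- cup2: steel toddler cup, coral red sleeve, mouth down. Nested over cup1. 90 mm tall, 0.16 kg; sleeve 64 mm across on the lowest 30 mm, above it 57 narrowing to 44 mm at the top. Nested, it sits 30 mm above the next cup, clings to it for the first 6 mm (1 N drawn slowly, several N if jerked), clear once raised 60 mm. Origin: centre of the mouth rim (underside), z up to the foot
- cup3: steel toddler cup, mustard yellow sleeve, mouth down. May be absent; else nested over cup2. 90 mm tall, 0.16 kg; sleeve 64 mm across on the lowest 30 mm, above it 57 narrowing to 44 mm at the top. Nested, it sits 30 mm above the next cup, clings to it for the first 6 mm (1 N drawn slowly, several N if jerked), clear once raised 60 mm. Origin: centre of the mouth rim (underside), z up to the foot
- cup4: steel toddler cup, sage green sleeve, mouth down. May be absent; else stands alone. 90 mm tall, 0.16 kg; sleeve 64 mm across on the lowest 30 mm, above it 57 narrowing to 44 mm at the top. Nested, it sits 30 mm above the next cup, clings to it for the first 6 mm (1 N drawn slowly, several N if jerked), clear once raised 60 mm. Origin: centre of the mouth rim (underside), z up to the foot
- bottle: a closed polypropylene bottle, 64 mm across, 166 mm tall, bystander; origin at the centre of its underside, z up
- tumbler: a glass tumbler, 72 mm across, 92 mm tall, bystander; origin at the centre of its underside, z up
- teether: a green silicone teether ring, 80 mm across (108 mm over its three bumps), 22 mm high, lying flat, bystander; origin at its centre on the cork
Not all that is in view belongs to the job. Leave any orange look-alike of the cup3 alone.

How it is judged:
By the outcome, as a careful person would: the job done as asked, in the order asked, and still so for the second after the job is handed in, with the robot touching nothing.
Of cup3, cup4 only 1 to 2 are there at a start; the rules pass over those that are not, and their reading is None.
At some moment in a run one of lid may be knocked a few centimetres aside while the robot is not near it.
It also fails if it takes over 192 s, if anything falls off the work surface, if the arm or the gripper's body presses on something with over 40 N, if the wrist force passes 120 N, or if a joint passes its speed limit or range.

## Working session

There is one attempt and no reset: what is moved stays moved. The work goes in short steps, Python scripts to look and compute and a shell command to move; the robot and the scene stay as the last step left them, time stands still between calls to the robot, and variables do not carry over. Pictures are saved under pics/ and viewed, at most 14 in all, crops included, and the job is handed in when it is done.

```bash
ls; mkdir -p pics
python3 - <<'E'
from workcell import bot
import cv2,numpy as np
o=bot.get_obs();print(o)
for n in("top","side"):
    cv2.imwrite(f"pics/{n}0.png",bot.camera(n)[...,::-1]);c=bot.calibration(n);print(n,c)
E
```

```text
pics
{'time': 0.0, 'q': array([6.31973054e+01, 5.01025286e+00, 1.00338657e+01, 9.50989929e+01,
       1.23666900e-04, 9.00009181e+01]), 'qd': array([-0.00284706,  0.01765906,  0.02611634,  0.0992275 , -0.05171698,
        0.01569313]), 'joint_efforts': array([-1.12496982e-03, -5.20382595e+01,  4.64809692e+01,  1.61105470e-02,
       -7.74341129e-05,  8.77762972e-06]), 'ee_pos': array([0.24788181, 0.49066675, 0.19738595]), 'tcp_rot': array([-1.79924620e+02, -1.22458849e-04,  1.53196387e+02]), 'wrist_force': array([-0.12252741, -0.38157593,  0.37430808]), 'torque': array([-0.03591063, -0.02815894, -0.0552831 ]), 'grasp_force': 0.0, 'opening': 0.08486696306071195}
top {'vfov': 49.717187397569816, 'cx': 315.67883504895264, 'cy': 234.52586489447214, 'camera_from_world': array([[-0.00744383, -0.99996843, -0.00277918,  0.07003097],
       [-0.99682485,  0.0076407 , -0.079258  ,  0.60767857],
       [ 0.07927673,  0.00218038, -0.99685026,  1.22472748],
       [ 0.        ,  0.        ,  0.        ,  1.        ]])}
side {'vfov': 49.136035708992836, 'cx': 325.6848231365655, 'cy': 239.72787815743786, 'camera_from_world': array([[-0.98947758, -0.14440953, -0.00894463,  0.62216592],
       [-0.073045  ,  0.55194736, -0.83067355,  0.08307285],
       [ 0.12489415, -0.82127949, -0.55668793,  1.01150066],
       [ 0.        ,  0.        ,  0.        ,  1.        ]])}
```

View pics/top0.png

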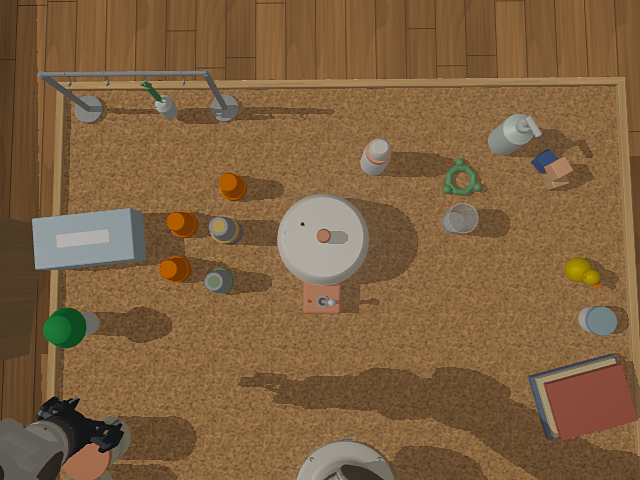

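View pics/side0.png

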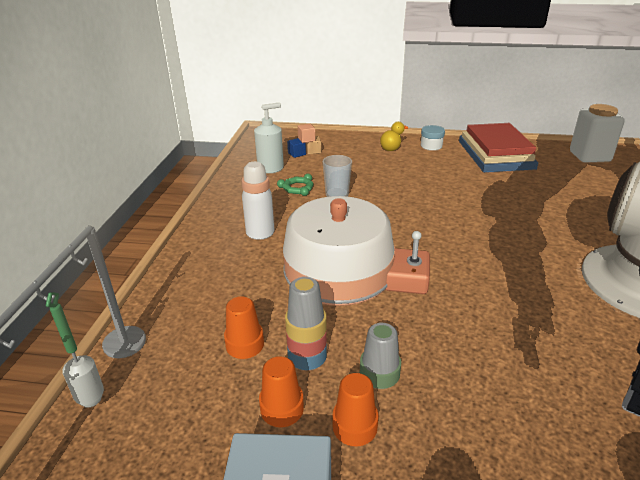

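The top view shows the lid knob at (323,236), the pod and switch at (322,298), and the bottle, tumbler and teether at (376,156), (461,219) and (461,180).

Cup candidates in the top view:
- Grey stack with a yellow foot disc at (222,229). In the side view its sleeves run blue, red, yellow, so it is cups 1–3.
- Grey cup with a green disc at (217,281), which is cup4.
- Orange look-alikes at (232,186), (181,223) and (175,269). I'll leave these alone.

```bash
cat > h.py <<'E'
import cv2,numpy as np
from workcell import bot
def ray(c,u,v):
    f=240/np.tan(np.radians(c['vfov']/2));T=np.array(c['camera_from_world']);R,t=T[:3,:3],T[:3,3]
    return -R.T@t, R.T@np.array([(u-c['cx'])/f,(v-c['cy'])/f,1])
def onz(c,u,v,z):
    o,d=ray(c,u,v);return o+d*(z-o[2])/d[2]
def proj(c,p):
    f=240/np.tan(np.radians(c['vfov']/2));T=np.array(c['camera_from_world']);q=T[:3,:3]@np.array(p)+T[:3,3]
    return np.array([c['cx']+f*q[0]/q[2],c['cy']+f*q[1]/q[2]])
def tri(c1,p1,c2,p2):
    o1,d1=ray(c1,*p1);o2,d2=ray(c2,*p2)
    s=np.linalg.lstsq(np.c_[d1,-d2],o2-o1,rcond=None)[0];a=o1+d1*s[0];b=o2+d2*s[1]
    return (a+b)/2,np.linalg.norm(a-b)
def blobs(im,lo,hi,box,amin=15):
    x0,y0,x1,y1=box;h=cv2.cvtColor(im[y0:y1,x0:x1],cv2.COLOR_RGB2HSV)
    m=cv2.inRange(h,np.array(lo),np.array(hi));n,l,s,c=cv2.connectedComponentsWithStats(m)
    return [(np.round(c[i]+[x0,y0],1),s[i][4],s[i][:4]+[x0,y0,0,0]) for i in range(1,n) if s[i][4]>=amin]
E
python3 - <<'E'
from h import *
im={n:cv2.imread(f"pics/{n}0.png")[...,::-1].copy() for n in("top","side")}
C={n:bot.calibration(n) for n in im}
def hs(n,u,v):return cv2.cvtColor(im[n][v:v+1,u:u+1],cv2.COLOR_RGB2HSV)[0,0]
for n,u,v in [("top",219,227),("top",215,282),("top",323,236),("top",310,306),("top",232,186),("side",304,286),("side",382,331),("side",339,208),("top",300,225)]:print(n,u,v,hs(n,u,v))
print(onz(C['top'],323,236,.16),onz(C['top'],219,227,.15),onz(C['top'],214,282,.09))
print("tri knob",tri(C['top'],(323,236),C['side'],(339,205)))
print("tri stack",tri(C['top'],(219,227),C['side'],(304,286)))
print("tri cup4",tri(C['top'],(214.5,282),C['side'],(382,331)))
for n,p in dict(bottle=(376,146,.166),tumb=(462,218,.09),teeth=(461,180,.01),o1=(236,184,.09),o2=(178,224,.09),o3=(171,269,.09)).items():print(n,onz(C['top'],*p).round(3))
print("spot",onz(C['top'],460,310,0),onz(C['top'],590,300,0), onz(C['top'],322,298,.045))
x=im['top'];a=cv2.resize(x[165:310,150:380],None,fx=3,fy=3,interpolation=cv2.INTER_CUBIC);cv2.imwrite("pics/crop0.png",a[...,::-1])
E
```

```text
top 219 227 [ 22 135 166]
top 215 282 [ 46  58 123]
top 323 236 [ 11 118 167]
top 310 306 [ 11 124 169]
top 232 186 [ 15 255 155]
side 304 286 [ 21 141 190]
side 382 331 [ 47  72 124]
side 339 208 [  9 141 201]
top 300 225 [ 18  20 187]
[0.59409571 0.04944333 0.16      ] [0.61618621 0.27493257 0.15      ] [0.4967023  0.29673486 0.09      ]
tri knob (array([0.59496636, 0.04945197, 0.15676342]), np.float64(0.0012457993789895911))
tri stack (array([0.61817779, 0.27591748, 0.14592563]), np.float64(0.0032098570797147574))
tri cup4 (array([0.49838511, 0.29580851, 0.08906393]), np.float64(0.0034024776784610414))
bottle [ 0.788 -0.067  0.166]
tumb [ 0.638 -0.27   0.09 ]
teeth [ 0.741 -0.293  0.01 ]
o1 [0.721 0.248 0.09 ]
o2 [0.63 0.38 0.09]
o3 [0.527 0.395 0.09 ]
spot [ 0.42361334 -0.28352912  0.        ] [ 0.4454132  -0.59987874  0.        ] [0.4569319  0.05166528 0.045     ]
```

View pics/crop0.png

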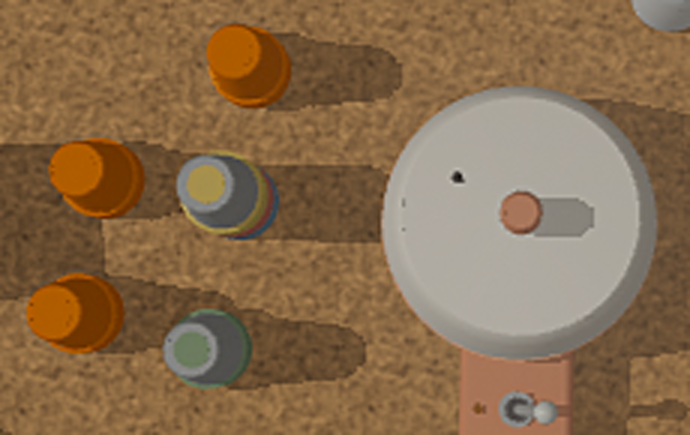

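The crop confirms the choice: the stack has a grey foot with a yellow disc, with red and blue rims under it. It stands at about (0.617, 0.276). Cup4, with the green disc, is at about (0.497, 0.297), and the knob is at (0.594, 0.050). I'll turn the tool to yaw 90, where travel = [dY, dX, -dZ], and go over the lid.

```bash
python3 -m crank '[{"gripper":60,"travel":[0,0,-40],"twist":[0,0,0]},{"gripper":60,"travel":[0,0,-35],"twist":[0,0,0.183]},{"gripper":60,"travel":[0,0,0],"twist":[0,0,0.184]},{"gripper":60,"travel":[0,0,0],"twist":[0,0,0.184]},{"gripper":60,"travel":[0,0,0],"twist":[0,0,0.184]},{"gripper":60,"travel":[0,0,0],"twist":[0,0,0.184]},{"gripper":60,"travel":[0,0,0],"twist":[0,0,0.184]},{"gripper":60,"travel":[0,0,0],"twist":[0,0,0]}]' 40
python3 -m crank '[{"gripper":60,"travel":[-40,30,0],"twist":[0,0,0]},{"gripper":60,"travel":[-40,30,0],"twist":[0,0,0]},{"gripper":60,"travel":[-40,30,0],"twist":[0,0,0]},{"gripper":60,"travel":[-40,30,0],"twist":[0,0,0]},{"gripper":60,"travel":[-40,30,0],"twist":[0,0,0]},{"gripper":60,"travel":[-40,30,0],"twist":[0,0,0]},{"gripper":60,"travel":[-40,30,0],"twist":[0,0,0]},{"gripper":60,"travel":[-40,30,0],"twist":[0,0,0]},{"gripper":60,"travel":[-40,30,0],"twist":[0,0,0]},{"gripper":60,"travel":[-40,30,0],"twist":[0,0,0]},{"gripper":60,"travel":[-20,10,0],"twist":[0,0,0]},{"gripper":60,"travel":[0,0,0],"twist":[0,0,0]}]'
```

```text
time: 1.1
ee_pos: [0.248, 0.4908, 0.2727]
tcp_rot: [-180.0, 0.0, 90.1]
wrist_force: [-0.6, 0.6, 0.5]
opening: 0.0598
grasp_force: 0.0
time: 2.6
ee_pos: [0.5585, 0.0695, 0.2724]
tcp_rot: [-179.9, 0.0, 90.1]
wrist_force: [1.0, 0.6, 1.0]
opening: 0.0603
grasp_force: 0.0
```

Run:
```python
from h import *
c=bot.calibration("wrist");im=bot.camera("wrist");cv2.imwrite("pics/w1.png",im[...,::-1])
print(c['camera_from_world'],c['vfov'])
for b in blobs(im,(4,80,60),(16,255,255),(0,0,640,480),200):print(b, onz(c,*b[0],.157))
```

```text
[[ 0.99999502  0.00101418 -0.00298871 -0.55870281]
 [ 0.00185163 -0.95539105  0.29533798  0.00518828]
 [-0.00255586 -0.29534204 -0.95538817  0.4723335 ]
 [ 0.          0.          0.          1.        ]] 66.4276506354546
(array([306.4, 185.3]), np.int32(202055), array([  0,   0, 640, 453])) [0.54852867 0.10139083 0.157     ]
(array([364.2, 246.6]), np.int32(1162), array([347, 226,  37,  41])) [0.5962813 0.0503145 0.157    ]
(array([158.9, 457.9]), np.int32(2166), array([122, 427,  62,  53])) [ 0.39555658 -0.17644744  0.157     ]
(array([478.4, 458.2]), np.int32(1408), array([456, 431,  56,  49])) [ 0.72055939 -0.17543764  0.157     ]
```

View pics/w1.png

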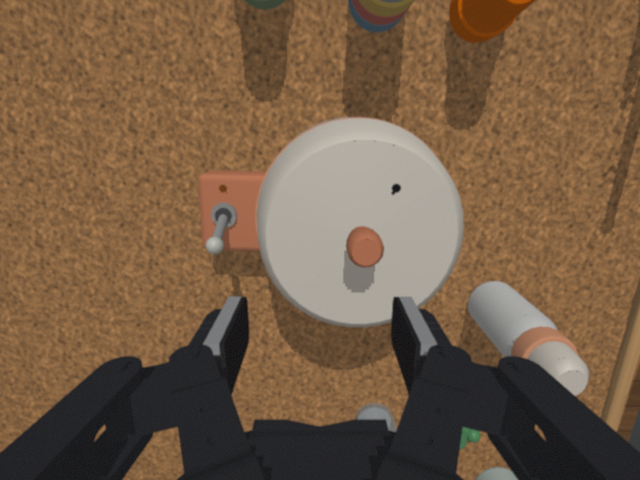

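The wrist view shows the knob at (364,247), giving (0.596, 0.050), which agrees with the first estimate. The switch ball is at (214,245).

```bash
python3 -m crank '[{"gripper":60,"travel":[-19,37,0],"twist":[0,0,0]},{"gripper":60,"travel":[0,0,40],"twist":[0,0,0]},{"gripper":60,"travel":[0,0,40],"twist":[0,0,0]},{"gripper":60,"travel":[0,0,35],"twist":[0,0,0]},{"gripper":60,"travel":[0,0,22],"twist":[0,0,0]},{"gripper":60,"travel":[0,0,0],"twist":[0,0,0]},{"gripper":20,"travel":[0,0,0],"twist":[0,0,0]},{"gripper":20,"travel":[0,0,0],"twist":[0,0,0]},{"gripper":20,"travel":[0,0,0],"twist":[0,0,0]},{"gripper":20,"travel":[0,0,0],"twist":[0,0,0]}]' 60
python3 -m crank '[{"gripper":20,"travel":[0,0,-10],"twist":[0,0,0]},{"gripper":20,"travel":[0,0,-15],"twist":[0,0,0]},{"gripper":20,"travel":[0,0,-20],"twist":[0,0,0]},{"gripper":20,"travel":[0,0,-25],"twist":[0,0,0]},{"gripper":20,"travel":[0,0,-20],"twist":[0,0,0]},{"gripper":20,"travel":[0,0,0],"twist":[0,0,0]}]'
```

```text
time: 3.9
ee_pos: [0.5952, 0.0519, 0.1365]
tcp_rot: [180.0, -0.0, 90.0]
wrist_force: [0.1, -1.0, -0.2]
opening: 0.0203
grasp_force: 0.0
time: 4.65
ee_pos: [0.5958, 0.0519, 0.2286]
tcp_rot: [179.8, -0.0, 90.0]
wrist_force: [0.2, 0.2, -1.4]
opening: 0.0201
grasp_force: 0.0
```

Run:
```python
from h import *
im=bot.camera("side");cv2.imwrite("pics/s2.png",im[100:340,200:520][...,::-1].repeat(2,0).repeat(2,1))
im=bot.camera("wrist");c=bot.calibration("wrist")
for b in blobs(im,(4,80,60),(16,255,255),(0,0,640,480),200):print(b, onz(c,*b[0],.157))
```

```text
(array([310.3, 178.5]), np.int32(187932), array([  0,   0, 640, 469])) [0.58980424 0.09524376 0.157     ]
(array([320.7, 243.2]), np.int32(1587), array([300, 219,  43,  48])) [0.59671126 0.05021945 0.157     ]
(array([319.3, 382.8]), np.int32(5208), array([283, 334,  75,  93])) [ 0.59561222 -0.06590988  0.157     ]
(array([170.2, 414.6]), np.int32(269), array([158, 402,  25,  28])) [ 0.47347135 -0.09692989  0.157     ]
(array([469.7, 415.2]), np.int32(251), array([458, 402,  25,  28])) [ 0.71862875 -0.09734759  0.157     ]
(array([195.2, 457.6]), np.int32(522), array([169, 434,  48,  46])) [ 0.48940637 -0.14199467  0.157     ]
```

View pics/s2.png

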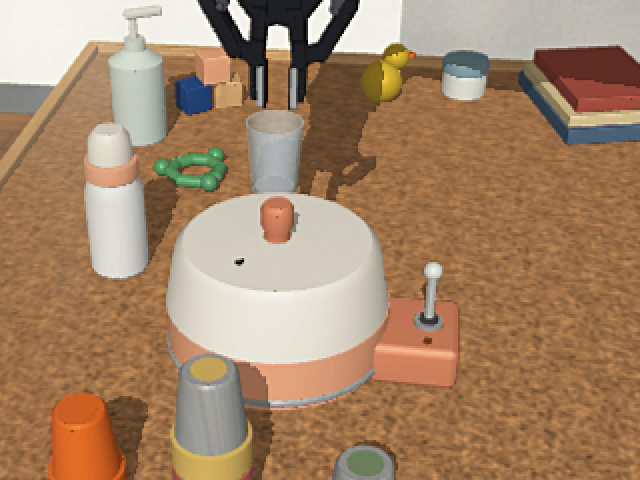

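```bash
python3 - <<'E'
from h import *
o=bot.get_obs();c=bot.calibration("side")
for p in (o['ee_pos'],[.5958,.0505,.164],[.5958,.0505,.128],[.5958,.0505,.155]):
    print(p,(proj(c,p)-[200,100])*2, proj(bot.calibration('wrist'),p))
print(o['ee_pos'],o['tcp_rot'],o['opening'])
E
python3 -m crank '[{"gripper":60,"travel":[0,0,0],"twist":[0,0,0]},{"gripper":60,"travel":[0,0,30],"twist":[0,0,0]},{"gripper":60,"travel":[0,0,40],"twist":[0,0,0]},{"gripper":60,"travel":[0,0,20],"twist":[0,0,0]},{"gripper":60,"travel":[0,0,0],"twist":[0,0,0]},{"gripper":60,"travel":[0,0,0],"twist":[0,0,0]}]'
python3 - <<'E'
from h import *
im=bot.camera("side");cv2.imwrite("pics/s3.png",im[100:340,200:520][...,::-1].repeat(2,0).repeat(2,1))
E
```

```text
[0.59511874 0.05190185 0.22601566] [278.60059993 142.69081218] [317.76976784 280.1038477 ]
[0.5958, 0.0505, 0.164] [277.67044364 203.66228373] [319.37359579 245.89535278]
[0.5958, 0.0505, 0.128] [277.47624133 237.48657871] [319.48535104 231.6112569 ]
[0.5958, 0.0505, 0.155] [277.62113145 212.25100838] [319.40432393 241.96780799]
[0.59511874 0.05190185 0.22601566] [ 1.79986748e+02 -2.40670443e-03  8.99968409e+01] 0.019873127956476274
time: 5.5
ee_pos: [0.5952, 0.0519, 0.137]
tcp_rot: [180.0, -0.0, 90.0]
wrist_force: [-0.0, 0.0, 0.9]
opening: 0.0602
grasp_force: 0.0
```

View pics/s3.png

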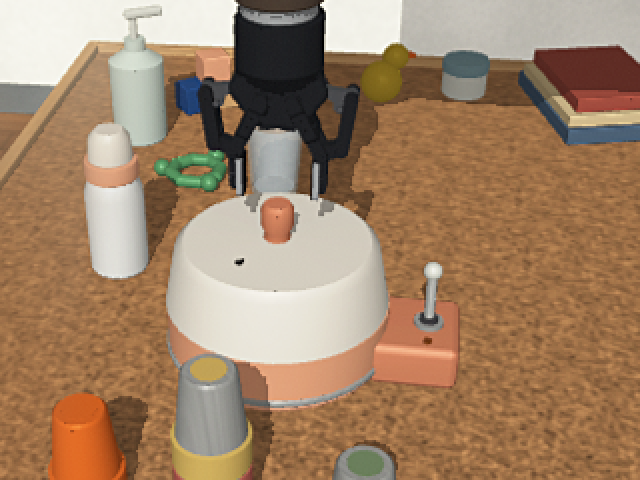

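Run:
```python
from h import *
c=bot.calibration("side");t=bot.calibration("top")
F=lambda u,v:(u/2+200,v/2+100)
print("shadow",onz(c,*F(325,213),.128),onz(c,*F(248,205),.128))
# knob shadow slope in top
print("kn",onz(t,323,236,.164),onz(t,150+593/3,165+217/3,.128))
print("tip ray y=.052:");
for z in(.137,.15,.16,.17,.18,.19):print(z,onz(c,*F(315,199),z),onz(c,*F(238,195),z))
im=bot.camera("wrist");cv2.imwrite("pics/w2.png",im[...,::-1])
```

```text
shadow [ 5.56071671e-01 -7.13402153e-05  1.28000000e-01] [ 0.6317941  -0.00580987  0.128     ]
kn [0.59378949 0.04949119 0.164     ] [ 0.59317489 -0.00539211  0.128     ]
tip ray y=.052:
0.137 [ 0.5668954  -0.01012603  0.137     ] [ 0.64191815 -0.00835196  0.137     ]
0.15 [0.56503785 0.01284955 0.15      ] [0.63811259 0.01457756 0.15      ]
0.16 [0.56360897 0.03052308 0.16      ] [0.63518523 0.03221565 0.16      ]
0.17 [0.56218009 0.0481966  0.17      ] [0.63225788 0.04985374 0.17      ]
0.18 [0.5607512  0.06587013 0.18      ] [0.62933053 0.06749183 0.18      ]
0.19 [0.55932232 0.08354365 0.19      ] [0.62640317 0.08512992 0.19      ]
```

View pics/w2.png

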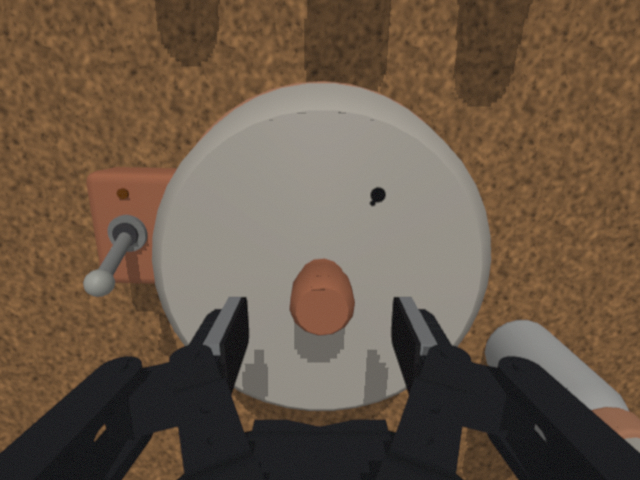

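The view shows the finger tips level with the knob top, about 30 mm behind the reported TCP. The pads closed above the knob. I'll go lower and close again.

```bash
python3 -m crank '[{"gripper":60,"travel":[-1,1,12],"twist":[0,0,0]},{"gripper":60,"travel":[0,0,12],"twist":[0,0,0]},{"gripper":60,"travel":[0,0,0],"twist":[0,0,0]},{"gripper":10,"travel":[0,0,0],"twist":[0,0,0]},{"gripper":10,"travel":[0,0,0],"twist":[0,0,0]},{"gripper":10,"travel":[0,0,0],"twist":[0,0,0]},{"gripper":10,"travel":[0,0,0],"twist":[0,0,0]},{"gripper":10,"travel":[0,0,0],"twist":[0,0,0]}]' 60
python3 - <<'E'
from h import *
im=bot.camera("side");cv2.imwrite("pics/s4.png",im[140:260,260:420][...,::-1].repeat(3,0).repeat(3,1))
E
```

```text
time: 6.6
ee_pos: [0.5963, 0.0509, 0.1126]
tcp_rot: [179.9, -0.0, 90.0]
wrist_force: [0.1, 0.4, 5.0]
opening: 0.0277
grasp_force: 59.2
```

View pics/s4.png

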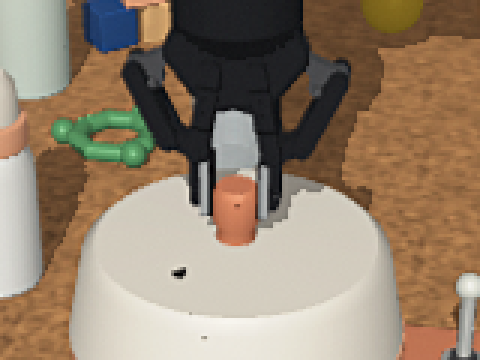

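The pads hold the knob: opening 27.7 mm, force 59 N. Next I'll lift the lid and carry it to the free cork at (0.40, -0.27).

```bash
python3 -m crank '[{"gripper":10,"travel":[0,0,-5],"twist":[0,0,0]},{"gripper":10,"travel":[0,0,-8],"twist":[0,0,0]},{"gripper":10,"travel":[0,0,-15],"twist":[0,0,0]},{"gripper":10,"travel":[0,0,-22],"twist":[0,0,0]},{"gripper":10,"travel":[0,0,-22],"twist":[0,0,0]},{"gripper":10,"travel":[0,0,-8],"twist":[0,0,0]},{"gripper":10,"travel":[0,0,0],"twist":[0,0,0]}]'
python3 -m crank '[{"gripper":10,"travel":[-15,-10,0],"twist":[0,0,0]},{"gripper":10,"travel":[-30,-18,0],"twist":[0,0,0]},{"gripper":10,"travel":[-40,-24,0],"twist":[0,0,0]},{"gripper":10,"travel":[-40,-24,0],"twist":[0,0,0]},{"gripper":10,"travel":[-40,-24,0],"twist":[0,0,0]},{"gripper":10,"travel":[-40,-24,0],"twist":[0,0,0]},{"gripper":10,"travel":[-40,-24,0],"twist":[0,0,0]},{"gripper":10,"travel":[-35,-22,0],"twist":[0,0,0]},{"gripper":10,"travel":[-25,-16,0],"twist":[0,0,0]},{"gripper":10,"travel":[-16,-10,0],"twist":[0,0,0]},{"gripper":10,"travel":[0,0,0],"twist":[0,0,0]}]'
python3 - <<'E'
from h import *
a=bot.camera("side");b=bot.camera("top");im=np.vstack([a[::1],b])[:, :];im=cv2.resize(im,(400,600));cv2.imwrite("pics/s5.png",im[...,::-1])
E
```

```text
time: 7.52
ee_pos: [0.5963, 0.0509, 0.1925]
tcp_rot: [180.0, -0.0, 90.0]
wrist_force: [0.0, 0.1, -2.7]
opening: 0.0275
grasp_force: 59.6
time: 8.9
ee_pos: [0.3984, -0.2709, 0.1914]
tcp_rot: [-179.9, -0.0, 89.9]
wrist_force: [0.5, 0.6, -3.8]
opening: 0.0278
grasp_force: 59.8
```

View pics/s5.png

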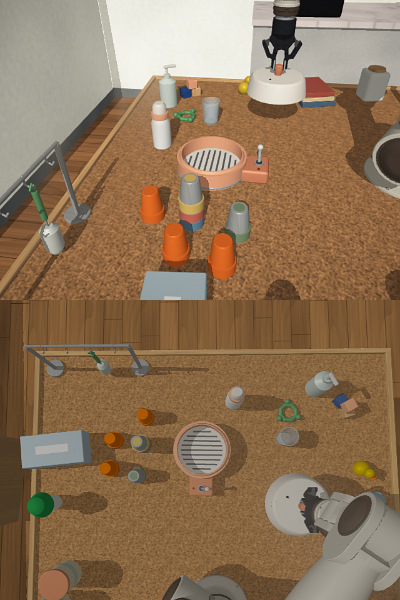

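The lid is held over clear cork and the well is open. I'll lower it.

```bash
python3 -m crank '[{"gripper":10,"travel":[0,0,25],"twist":[0,0,0]},{"gripper":10,"travel":[0,0,40],"twist":[0,0,0]},{"gripper":10,"travel":[0,0,40],"twist":[0,0,0]},{"gripper":10,"travel":[0,0,18],"twist":[0,0,0]},{"gripper":10,"travel":[0,0,8],"twist":[0,0,0]},{"gripper":10,"travel":[0,0,5],"twist":[0,0,0]},{"gripper":10,"travel":[0,0,3],"twist":[0,0,0]},{"gripper":10,"travel":[0,0,1],"twist":[0,0,0]},{"gripper":10,"travel":[0,0,0],"twist":[0,0,0]}]'
python3 - <<'E'
from h import *
im=bot.camera("top");cv2.imwrite("pics/t6.png",im[...,::-1]);c=bot.calibration("top")
h=cv2.cvtColor(im,cv2.COLOR_RGB2HSV);print(h[200:280:8,278:368:6,0].shape)
for u,v in [(283,240),(363,240),(322,200),(310,304),(330,240)]:print(u,v,h[v,u])
E
```

```text
time: 10.12
ee_pos: [0.4002, -0.2703, 0.0525]
tcp_rot: [180.0, 0.0, 90.0]
wrist_force: [-0.1, 0.4, -3.5]
opening: 0.0278
grasp_force: 59.8
(10, 15)
283 240 [ 12 132 120]
363 240 [ 12 104 179]
322 200 [ 12 118 108]
310 304 [ 11 126 166]
330 240 [30  3 85]
```

```bash
python3 -m crank '[{"gripper":10,"travel":[0,0,1],"twist":[0,0,0]},{"gripper":10,"travel":[0,0,1],"twist":[0,0,0]},{"gripper":10,"travel":[0,0,1],"twist":[0,0,0]},{"gripper":10,"travel":[0,0,0],"twist":[0,0,0]}]'
python3 - <<'E'
from h import *
im=cv2.imread("pics/t6.png")[...,::-1].copy();c=bot.calibration("top")
h=cv2.cvtColor(im[180:300,260:385],cv2.COLOR_RGB2HSV)
m=cv2.inRange(h,np.array([8,70,50]),np.array([16,255,255]))
# restrict to machine: exclude cork by saturation of difference
cv2.imwrite("pics/m6.png",np.hstack([cv2.resize(m,None,fx=3,fy=3),cv2.resize(h[...,0]*8,None,fx=3,fy=3)]))
print(h[60,:20],h[118,60])
E
```

```text
time: 10.68
ee_pos: [0.4003, -0.2704, 0.0504]
tcp_rot: [179.9, 0.1, 90.0]
wrist_force: [-3.0, 0.8, 7.6]
opening: 0.0277
grasp_force: 61.1
[[ 16 137 112]
 [ 16 139 112]
 [ 15 139 114]
 [ 15 136 111]
 [ 16 138 105]
 [ 15 139 103]
 [ 16 141 103]
 [ 16 138 105]
 [ 16 139 103]
 [ 15 136 105]
 [ 16 136 109]
 [ 16 140  95]
 [ 15 136  92]
 [ 15 135  98]
 [ 15 134 105]
 [ 16 141  98]
 [ 15 142  88]
 [ 12 103 180]
 [ 12 104 182]
 [ 12 103 178]] [175  20  75]
```

View pics/m6.png

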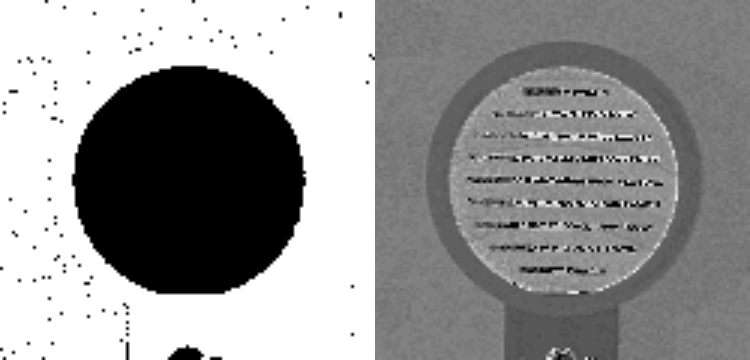

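```bash
python3 -m crank '[{"gripper":50,"travel":[0,0,0],"twist":[0,0,0]},{"gripper":60,"travel":[0,0,0],"twist":[0,0,0]},{"gripper":60,"travel":[0,0,0],"twist":[0,0,0]},{"gripper":60,"travel":[0,0,-40],"twist":[0,0,0]},{"gripper":60,"travel":[0,0,-60],"twist":[0,0,0]},{"gripper":60,"travel":[0,0,-60],"twist":[0,0,0]},{"gripper":60,"travel":[0,0,-40],"twist":[0,0,0]},{"gripper":60,"travel":[0,0,0],"twist":[0,0,0]}]'
python3 - <<'E'
from h import *
im=cv2.imread("pics/t6.png")[...,::-1].copy();c=bot.calibration("top")
h=cv2.cvtColor(im,cv2.COLOR_RGB2HSV)
m=np.zeros((480,640),np.uint8);m[180:300,260:385]=cv2.inRange(h[180:300,260:385],np.array([8,70,50]),np.array([13,255,255]))
m=cv2.morphologyEx(m,cv2.MORPH_OPEN,np.ones((3,3)))
cs,_=cv2.findContours(m,cv2.RETR_CCOMP,cv2.CHAIN_APPROX_NONE)
for k in sorted(cs,key=len)[-3:]:
    k=k[:,0];up=k[k[:,1]<265] ; A=np.c_[2*up,np.ones(len(up))];s=np.linalg.lstsq(A,(up**2).sum(1),rcond=None)[0]
    r=np.sqrt(s[2]+s[0]**2+s[1]**2);p=onz(c,s[0],s[1],.066);e=onz(c,s[0]+r,s[1],.066);print(len(k),s[:2],r,p,"R",np.linalg.norm(e-p))
E
```

```text
time: 11.68
ee_pos: [0.401, -0.2707, 0.2523]
tcp_rot: [179.8, 0.2, 90.0]
wrist_force: [0.7, -0.2, -0.9]
opening: 0.0604
grasp_force: 0.0
222 [322.5439507  240.13037546] 39.03983376339827 [0.59165669 0.04946283 0.066     ] R 0.0908632095309727
295 [322.74066475 239.21870635] 45.536367203802946 [0.59378066 0.04898677 0.066     ] R 0.10599444639455088
```

The steriliser centre is at (0.595, 0.050): the rim fit and the knob agree within 2 mm. Next is cup4.

```bash
python3 -m crank '[{"gripper":75,"travel":[30,5,0],"twist":[0,0,0]},{"gripper":75,"travel":[50,9,0],"twist":[0,0,0]},{"gripper":75,"travel":[55,10,0],"twist":[0,0,0]},{"gripper":75,"travel":[55,10,0],"twist":[0,0,0]},{"gripper":75,"travel":[55,10,0],"twist":[0,0,0]},{"gripper":75,"travel":[55,10,0],"twist":[0,0,0]},{"gripper":75,"travel":[55,10,0],"twist":[0,0,0]},{"gripper":75,"travel":[55,10,0],"twist":[0,0,0]},{"gripper":75,"travel":[55,10,0],"twist":[0,0,0]},{"gripper":75,"travel":[45,8,0],"twist":[0,0,0]},{"gripper":75,"travel":[20,4,0],"twist":[0,0,0]},{"gripper":75,"travel":[0,0,0],"twist":[0,0,0]}]'
python3 - <<'E'
from h import *
im=bot.camera("wrist");c=bot.calibration("wrist");cv2.imwrite("pics/w7.png",im[...,::-1]);print(bot.get_obs()['ee_pos'])
for b in blobs(im,(38,45,60),(75,255,255),(0,0,640,430),80):print("green",b,onz(c,*b[0],.09))
for b in blobs(im,(19,100,60),(27,255,255),(0,0,640,430),80):print("yel",b,onz(c,*b[0],.15))
E
```

```text
time: 13.18
ee_pos: [0.4959, 0.2604, 0.2479]
tcp_rot: [-179.9, 0.1, 90.1]
wrist_force: [0.1, -1.4, 0.1]
opening: 0.0753
grasp_force: 0.0
[0.49583571 0.25948252 0.24838573]
green (array([323., 154.]), np.int32(268), array([295, 135,  58,  50])) [0.49930965 0.3126163  0.09      ]
green (array([323.9, 172.1]), np.int32(678), array([310, 158,  29,  30])) [0.50016001 0.29670715 0.09      ]
yel (array([433.4, 183.7]), np.int32(907), array([413, 159,  71,  71])) [0.5813393  0.29505851 0.15      ]
yel (array([481.8, 210. ]), np.int32(974), array([464, 193,  36,  35])) [0.61999598 0.27506821 0.15      ]
```

View pics/w7.png

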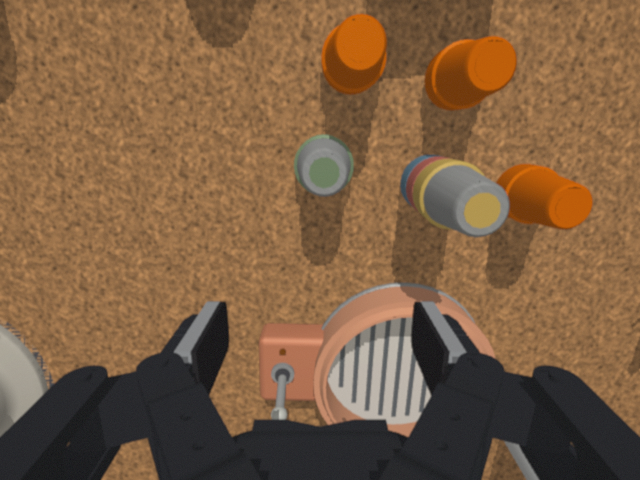

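The wrist view puts the green foot at (324,172), so cup4 is at (0.4995, 0.2965). The yellow foot at (482,210) puts the stack at (0.619, 0.275). Both match the earlier values.

```bash
python3 -m crank '[{"gripper":75,"travel":[37,4,0],"twist":[0,0,0]},{"gripper":75,"travel":[0,0,50],"twist":[0,0,0]},{"gripper":75,"travel":[0,0,60],"twist":[0,0,0]},{"gripper":75,"travel":[0,0,60],"twist":[0,0,0]},{"gripper":75,"travel":[0,0,35],"twist":[0,0,0]},{"gripper":75,"travel":[0,0,18],"twist":[0,0,0]},{"gripper":75,"travel":[0,0,0],"twist":[0,0,0]},{"gripper":30,"travel":[0,0,0],"twist":[0,0,0]},{"gripper":30,"travel":[0,0,0],"twist":[0,0,0]},{"gripper":30,"travel":[0,0,0],"twist":[0,0,0]},{"gripper":30,"travel":[0,0,0],"twist":[0,0,0]},{"gripper":30,"travel":[0,0,0],"twist":[0,0,0]}]' 40
python3 - <<'E'
from h import *
im=bot.camera("side");cv2.imwrite("pics/s8.png",im[200:420,260:480][...,::-1].repeat(2,0).repeat(2,1))
E
```

```text
time: 14.72
ee_pos: [0.501, 0.2976, 0.0283]
tcp_rot: [179.8, -0.1, 90.0]
wrist_force: [-0.5, -0.4, 4.5]
opening: 0.0462
grasp_force: 40.2
```

View pics/s8.png

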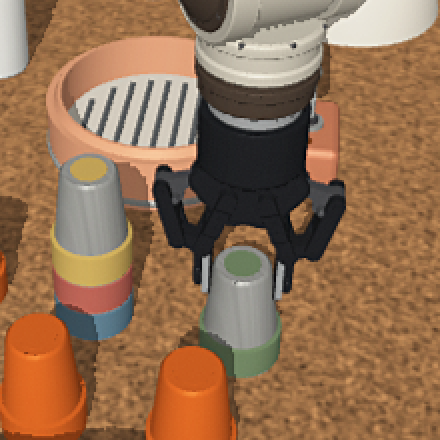

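The grip is on cup4 but close to its foot. I'll regrip 13 mm lower.

```bash
python3 -m crank '[{"gripper":62,"travel":[0,0,0],"twist":[0,0,0]},{"gripper":62,"travel":[0,-1,7],"twist":[0,0,0]},{"gripper":62,"travel":[0,0,6],"twist":[0,0,0]},{"gripper":62,"travel":[0,0,0],"twist":[0,0,0]},{"gripper":30,"travel":[0,0,0],"twist":[0,0,0]},{"gripper":30,"travel":[0,0,0],"twist":[0,0,0]},{"gripper":30,"travel":[0,0,0],"twist":[0,0,0]},{"gripper":30,"travel":[0,0,0],"twist":[0,0,0]}]' 40
python3 -m crank '[{"gripper":30,"travel":[0,0,-10],"twist":[0,0,0]},{"gripper":30,"travel":[0,0,-30],"twist":[0,0,0]},{"gripper":30,"travel":[0,0,-40],"twist":[0,0,0]},{"gripper":30,"travel":[0,0,-40],"twist":[0,0,0]},{"gripper":30,"travel":[0,0,-20],"twist":[0,0,0]},{"gripper":30,"travel":[0,0,0],"twist":[0,0,0]}]'
```

```text
time: 15.78
ee_pos: [0.4992, 0.297, 0.0133]
tcp_rot: [180.0, -0.0, 90.0]
wrist_force: [1.0, 0.5, 2.3]
opening: 0.0524
grasp_force: 41.6
time: 16.52
ee_pos: [0.4996, 0.2973, 0.1549]
tcp_rot: [179.9, -0.1, 90.0]
wrist_force: [0.3, -0.6, -2.9]
opening: 0.0529
grasp_force: 42.3
```

```bash
python3 -m crank '[{"gripper":30,"travel":[-20,0,0],"twist":[0,0,0]},{"gripper":30,"travel":[-40,10,0],"twist":[0,0,0]},{"gripper":30,"travel":[-50,15,0],"twist":[0,0,0]},{"gripper":30,"travel":[-50,18,0],"twist":[0,0,0]},{"gripper":30,"travel":[-50,18,0],"twist":[0,0,0]},{"gripper":30,"travel":[-45,17,0],"twist":[0,0,0]},{"gripper":30,"travel":[-30,12,0],"twist":[0,0,0]},{"gripper":30,"travel":[-16,6,0],"twist":[0,0,0]},{"gripper":30,"travel":[0,0,0],"twist":[0,0,0]},{"gripper":30,"travel":[0,0,0],"twist":[0,0,0]}]'
python3 - <<'E'
from h import *
im=bot.camera("wrist");cv2.imwrite("pics/w9.png",im[...,::-1]);c=bot.calibration("wrist");o=bot.get_obs();print(o['ee_pos'])
for p in ([.595,-.004,.025],[.595,.05,.07],[.595,.05,.025]):print(proj(c,p))
E
```

```text
time: 17.77
ee_pos: [0.5945, -0.0034, 0.1528]
tcp_rot: [-180.0, -0.0, 90.0]
wrist_force: [-0.5, -0.3, -0.9]
opening: 0.0527
grasp_force: 42.3
[ 0.59459671 -0.00313698  0.15299466]
[319.3408438  221.50909364]
[319.14905638 161.59490339]
[319.34864687 156.72104975]
```

View pics/w9.png

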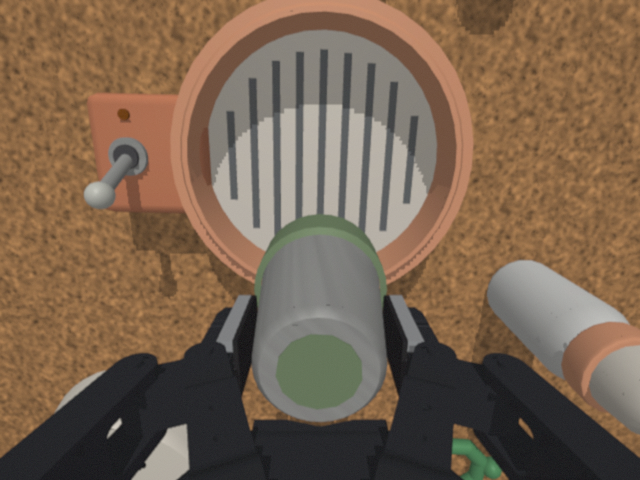

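Run:
```python
from h import *
im=cv2.imread("pics/w9.png")[...,::-1].copy();c=bot.calibration("wrist")
h=cv2.cvtColor(im,cv2.COLOR_RGB2HSV)
m=cv2.inRange(h,np.array([6,70,50]),np.array([13,255,255]));m=cv2.morphologyEx(m,cv2.MORPH_OPEN,np.ones((5,5)))
P=[]
for v in range(5,270,5):
    r=np.where(m[v,150:500])[0]+150
    if len(r)>5:
        if v<80:P.append((r.min(),v))
        P.append((r.max(),v)) 
# ray each outer point to z=.062, fit circle
Q=np.array([onz(c,u,v,.062)[:2] for u,v in P])
from scipy.optimize import least_squares
s=least_squares(lambda k:np.hypot(Q[:,0]-k[0],Q[:,1]-k[1])-k[2],[.595,.05,.107],loss='soft_l1',f_scale=.001);print(s.x,np.abs(s.fun).max(),len(P))
```

```text
[0.59625058 0.04853668 0.10752557] 0.0006700559135023321 68
```

The rim fit from close by gives a centre of (0.596, 0.0485) and a radius of 107.5 mm, which is the stated size. I'll lower cup4 at the -y slot.

```bash
python3 -m crank '[{"gripper":30,"travel":[-2,1.5,20],"twist":[0,0,0]},{"gripper":30,"travel":[0,0,35],"twist":[0,0,0]},{"gripper":30,"travel":[0,0,30],"twist":[0,0,0]},{"gripper":30,"travel":[0,0,15],"twist":[0,0,0]},{"gripper":30,"travel":[0,0,8],"twist":[0,0,0]},{"gripper":30,"travel":[0,0,4],"twist":[0,0,0]},{"gripper":30,"travel":[0,0,1],"twist":[0,0,0]},{"gripper":30,"travel":[0,0,1],"twist":[0,0,0]},{"gripper":30,"travel":[0,0,0],"twist":[0,0,0]}]'
```

```text
time: 18.95
ee_pos: [0.5967, -0.0061, 0.0394]
tcp_rot: [180.0, -0.0, 90.0]
wrist_force: [0.3, -0.2, -1.4]
opening: 0.0528
grasp_force: 42.2
```

```bash
python3 -m crank '[{"gripper":30,"travel":[0,0,1],"twist":[0,0,0]},{"gripper":30,"travel":[0,0,1],"twist":[0,0,0]},{"gripper":30,"travel":[0,0,0],"twist":[0,0,0]}]'
```

```text
time: 19.32
ee_pos: [0.5969, -0.0062, 0.0381]
tcp_rot: [179.9, 0.0, 90.0]
wrist_force: [-2.0, -1.6, 5.5]
opening: 0.0524
grasp_force: 43.0
```

Cup4 is in contact with the tray. I'll release it, rise, and move over the stack.

```bash
python3 -m crank '[{"gripper":60,"travel":[0,0,0],"twist":[0,0,0]},{"gripper":66,"travel":[0,0,0],"twist":[0,0,0]},{"gripper":66,"travel":[0,0,-20],"twist":[0,0,0]},{"gripper":66,"travel":[0,0,-50],"twist":[0,0,0]},{"gripper":66,"travel":[0,0,-60],"twist":[0,0,0]},{"gripper":66,"travel":[0,0,-60],"twist":[0,0,0]},{"gripper":66,"travel":[0,0,0],"twist":[0,0,0]}]'
python3 -m crank '[{"gripper":72,"travel":[30,2,0],"twist":[0,0,0]},{"gripper":72,"travel":[50,4,0],"twist":[0,0,0]},{"gripper":72,"travel":[55,4,0],"twist":[0,0,0]},{"gripper":72,"travel":[55,4,0],"twist":[0,0,0]},{"gripper":72,"travel":[50,4,0],"twist":[0,0,0]},{"gripper":72,"travel":[30,3,0],"twist":[0,0,0]},{"gripper":72,"travel":[11,1,0],"twist":[0,0,0]},{"gripper":72,"travel":[0,0,0],"twist":[0,0,0]}]'
python3 - <<'E'
from h import *
print(bot.get_obs()['ee_pos']);t=bot.camera("side");cv2.imwrite("pics/s10.png",t[...,::-1])
c=bot.calibration("side")
for b in blobs(t,(19,100,60),(27,255,255),(270,200,340,345),20):print("yel",b)
for b in blobs(t,(35,40,60),(85,255,255),(290,160,430,330),20):print("grn",b,onz(c,*b[0],.115))
E
```

```text
time: 20.2
ee_pos: [0.5982, -0.0061, 0.2326]
tcp_rot: [179.5, 0.0, 90.0]
wrist_force: [0.2, 0.4, -0.2]
opening: 0.0662
grasp_force: 0.0
time: 21.2
ee_pos: [0.6184, 0.2749, 0.2262]
tcp_rot: [-179.9, 0.0, 90.0]
wrist_force: [-0.7, -0.5, 0.0]
opening: 0.072
grasp_force: 0.0
[0.61841173 0.27488544 0.22619194]
yel (array([303.8, 284.1]), np.int32(170), array([295, 279,  19,  12]))
yel (array([305.6, 331. ]), np.int32(633), array([285, 309,  41,  34]))
grn (array([301.2, 185.1]), np.int32(312), array([290, 176,  23,  20])) [ 0.69408746 -0.09530478  0.115     ]
grn (array([342.6, 209.3]), np.int32(59), array([338, 206,  10,   8])) [ 0.59524645 -0.00652467  0.115     ]
grn (array([341.1, 247.1]), np.int32(397), array([326, 233,  31,  23])) [0.58250817 0.1230402  0.115     ]
```

Cup4's foot measures (0.595, -0.0065) at 115 mm height, so it stands well. Now I'll grip cup3 and draw it off slowly.

```bash
python3 -m crank '[{"gripper":72,"travel":[0,0,40],"twist":[0,0,0]},{"gripper":72,"travel":[0,0,50],"twist":[0,0,0]},{"gripper":72,"travel":[0,0,40],"twist":[0,0,0]},{"gripper":72,"travel":[0,0,23],"twist":[0,0,0]},{"gripper":72,"travel":[0,0,0],"twist":[0,0,0]},{"gripper":30,"travel":[0,0,0],"twist":[0,0,0]},{"gripper":30,"travel":[0,0,0],"twist":[0,0,0]},{"gripper":30,"travel":[0,0,0],"twist":[0,0,0]},{"gripper":30,"travel":[0,0,0],"twist":[0,0,0]},{"gripper":30,"travel":[0,0,0],"twist":[0,0,0]}]' 40
python3 -m crank '[{"gripper":30,"travel":[0,0,-1],"twist":[0,0,0]},{"gripper":30,"travel":[0,0,-1],"twist":[0,0,0]},{"gripper":30,"travel":[0,0,-1],"twist":[0,0,0]},{"gripper":30,"travel":[0,0,-1],"twist":[0,0,0]},{"gripper":30,"travel":[0,0,-1],"twist":[0,0,0]},{"gripper":30,"travel":[0,0,-1],"twist":[0,0,0]},{"gripper":30,"travel":[0,0,-1],"twist":[0,0,0]},{"gripper":30,"travel":[0,0,-1],"twist":[0,0,0]},{"gripper":30,"travel":[0,0,-3],"twist":[0,0,0]},{"gripper":30,"travel":[0,0,-6],"twist":[0,0,0]},{"gripper":30,"travel":[0,0,-10],"twist":[0,0,0]},{"gripper":30,"travel":[0,0,-10],"twist":[0,0,0]}]'
python3 -m crank '[{"gripper":30,"travel":[0,0,-15],"twist":[0,0,0]},{"gripper":30,"travel":[0,0,-15],"twist":[0,0,0]},{"gripper":30,"travel":[0,0,-15],"twist":[0,0,0]},{"gripper":30,"travel":[0,0,-15],"twist":[0,0,0]},{"gripper":30,"travel":[0,0,0],"twist":[0,0,0]}]'
python3 - <<'E'
from h import *
print(bot.get_obs()['ee_pos']);t=bot.camera("side");cv2.imwrite("pics/s11.png",t[120:400,180:440][...,::-1].repeat(2,0).repeat(2,1))
E
```

```text
time: 22.5
ee_pos: [0.6194, 0.2752, 0.0761]
tcp_rot: [179.8, -0.1, 90.0]
wrist_force: [-0.3, -0.8, 6.9]
opening: 0.0506
grasp_force: 50.6
time: 24.0
ee_pos: [0.6186, 0.2749, 0.1122]
tcp_rot: [180.0, -0.0, 90.0]
wrist_force: [0.5, -0.2, -1.3]
opening: 0.0503
grasp_force: 49.0
time: 24.62
ee_pos: [0.6191, 0.2752, 0.1729]
tcp_rot: [179.9, -0.1, 90.0]
wrist_force: [-0.4, 0.1, -2.0]
opening: 0.0502
grasp_force: 49.0
[0.61910808 0.27518598 0.17292313]
```

View pics/s11.png

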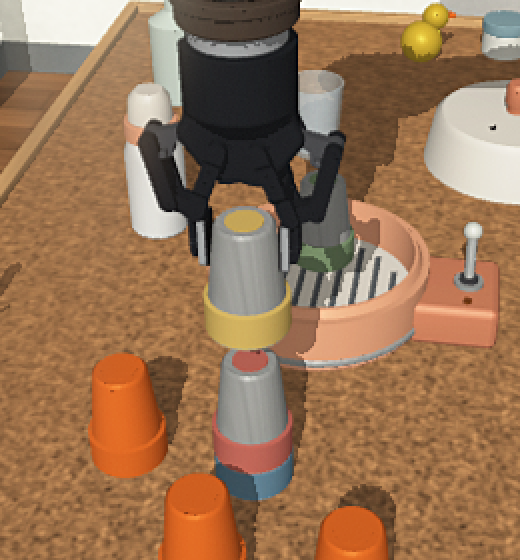

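The view shows cup3 (yellow) free and alone in the grip, the red and blue cups still standing, and cup4 upright in the well. I'll place cup3 at (0.650, 0.049). I've used all 14 views, so from here I go by numbers.

```bash
python3 -m crank '[{"gripper":30,"travel":[-20,3,0],"twist":[0,0,0]},{"gripper":30,"travel":[-40,5,0],"twist":[0,0,0]},{"gripper":30,"travel":[-45,6,0],"twist":[0,0,0]},{"gripper":30,"travel":[-45,6,0],"twist":[0,0,0]},{"gripper":30,"travel":[-40,6,0],"twist":[0,0,0]},{"gripper":30,"travel":[-25,4,0],"twist":[0,0,0]},{"gripper":30,"travel":[-11,1,0],"twist":[0,0,0]},{"gripper":30,"travel":[0,0,0],"twist":[0,0,0]},{"gripper":30,"travel":[0,0,0],"twist":[0,0,0]}]'
python3 -m crank '[{"gripper":30,"travel":[0,0,25],"twist":[0,0,0]},{"gripper":30,"travel":[0,0,40],"twist":[0,0,0]},{"gripper":30,"travel":[0,0,35],"twist":[0,0,0]},{"gripper":30,"travel":[0,0,15],"twist":[0,0,0]},{"gripper":30,"travel":[0,0,8],"twist":[0,0,0]},{"gripper":30,"travel":[0,0,3],"twist":[0,0,0]},{"gripper":30,"travel":[0,0,1],"twist":[0,0,0]},{"gripper":30,"travel":[0,0,1],"twist":[0,0,0]},{"gripper":30,"travel":[0,0,0],"twist":[0,0,0]}]'
```

```text
time: 25.8
ee_pos: [0.6493, 0.0497, 0.171]
tcp_rot: [-180.0, -0.0, 90.0]
wrist_force: [0.3, 1.0, -2.2]
opening: 0.0504
grasp_force: 49.0
time: 26.92
ee_pos: [0.6497, 0.0489, 0.0435]
tcp_rot: [180.0, -0.0, 90.0]
wrist_force: [0.5, 0.2, -1.2]
opening: 0.0504
grasp_force: 49.0
```

```bash
python3 -m crank '[{"gripper":30,"travel":[0,0,1],"twist":[0,0,0]},{"gripper":30,"travel":[0,0,1],"twist":[0,0,0]},{"gripper":30,"travel":[0,0,1],"twist":[0,0,0]},{"gripper":30,"travel":[0,0,0],"twist":[0,0,0]}]'
```

```text
time: 27.42
ee_pos: [0.6499, 0.0487, 0.042]
tcp_rot: [179.9, 0.0, 90.0]
wrist_force: [-3.0, -0.8, 10.3]
opening: 0.0499
grasp_force: 51.2
```

```bash
python3 -m crank '[{"gripper":60,"travel":[0,0,0],"twist":[0,0,0]},{"gripper":66,"travel":[0,0,0],"twist":[0,0,0]},{"gripper":66,"travel":[0,0,-20],"twist":[0,0,0]},{"gripper":66,"travel":[0,0,-45],"twist":[0,0,0]},{"gripper":66,"travel":[0,0,-55],"twist":[0,0,0]},{"gripper":66,"travel":[0,0,-40],"twist":[0,0,0]},{"gripper":66,"travel":[0,0,0],"twist":[0,0,0]}]'
python3 -m crank '[{"gripper":72,"travel":[20,-3,0],"twist":[0,0,0]},{"gripper":72,"travel":[40,-5,0],"twist":[0,0,0]},{"gripper":72,"travel":[45,-6,0],"twist":[0,0,0]},{"gripper":72,"travel":[45,-6,0],"twist":[0,0,0]},{"gripper":72,"travel":[40,-6,0],"twist":[0,0,0]},{"gripper":72,"travel":[26,-4,0],"twist":[0,0,0]},{"gripper":72,"travel":[10,-1,0],"twist":[0,0,0]},{"gripper":72,"travel":[0,0,0],"twist":[0,0,0]},{"gripper":72,"travel":[0,0,0],"twist":[0,0,0]}]'
python3 - <<'E'
from h import *
t=bot.camera("side");c=bot.calibration("side");w=bot.camera("wrist")
for b in blobs(t,(19,100,60),(27,255,255),(280,170,420,300),20):print("yel",b,onz(c,*b[0],.115))
for b in blobs(t,(0,90,60),(8,255,255),(270,280,350,340),20):print("red",b,onz(c,*b[0],.12))
for b in blobs(t,(172,90,60),(180,255,255),(270,280,350,340),20):print("red",b,onz(c,*b[0],.12))
for b in blobs(t,(35,40,60),(85,255,255),(320,160,380,270),20):print("grn",b,onz(c,*b[0],.115))
E
```

```text
time: 28.3
ee_pos: [0.6508, 0.049, 0.2055]
tcp_rot: [179.6, -0.0, 90.0]
wrist_force: [0.8, -0.2, -0.7]
opening: 0.0664
grasp_force: 0.0
time: 29.42
ee_pos: [0.6186, 0.274, 0.2]
tcp_rot: [-180.0, 0.0, 90.0]
wrist_force: [-0.0, 0.5, -0.5]
opening: 0.0718
grasp_force: 0.0
yel (array([309.8, 222.5]), np.int32(89), array([303, 219,  14,   8])) [0.6506574  0.04994759 0.115     ]
yel (array([312.8, 260. ]), np.int32(347), array([295, 246,  33,  24])) [0.62533173 0.16745141 0.115     ]
red (array([304.6, 299.5]), np.int32(173), array([296, 294,  18,  12])) [0.6196756  0.27615183 0.12      ]
red (array([288. , 334.3]), np.int32(45), array([286, 325,   8,  15])) [0.62942428 0.35280623 0.12      ]
red (array([323.1, 334.3]), np.int32(54), array([317, 325,  10,  15])) [0.58082248 0.34617152 0.12      ]
grn (array([341.3, 247.1]), np.int32(395), array([326, 233,  31,  23])) [0.58216116 0.12299413 0.115     ]
```

Cup3 stands at (0.651, 0.050), and the red foot is at (0.6195, 0.276). Now cup2.

```bash
python3 -m crank '[{"gripper":72,"travel":[1,1,40],"twist":[0,0,0]},{"gripper":72,"travel":[0,0,50],"twist":[0,0,0]},{"gripper":72,"travel":[0,0,40],"twist":[0,0,0]},{"gripper":72,"travel":[0,0,25],"twist":[0,0,0]},{"gripper":72,"travel":[0,0,0],"twist":[0,0,0]},{"gripper":30,"travel":[0,0,0],"twist":[0,0,0]},{"gripper":30,"travel":[0,0,0],"twist":[0,0,0]},{"gripper":30,"travel":[0,0,0],"twist":[0,0,0]},{"gripper":30,"travel":[0,0,0],"twist":[0,0,0]},{"gripper":30,"travel":[0,0,0],"twist":[0,0,0]}]' 40
python3 -m crank '[{"gripper":30,"travel":[0,0,-1],"twist":[0,0,0]},{"gripper":30,"travel":[0,0,-1],"twist":[0,0,0]},{"gripper":30,"travel":[0,0,-1],"twist":[0,0,0]},{"gripper":30,"travel":[0,0,-1],"twist":[0,0,0]},{"gripper":30,"travel":[0,0,-1],"twist":[0,0,0]},{"gripper":30,"travel":[0,0,-1],"twist":[0,0,0]},{"gripper":30,"travel":[0,0,-1],"twist":[0,0,0]},{"gripper":30,"travel":[0,0,-1],"twist":[0,0,0]},{"gripper":30,"travel":[0,0,-3],"twist":[0,0,0]},{"gripper":30,"travel":[0,0,-6],"twist":[0,0,0]},{"gripper":30,"travel":[0,0,-10],"twist":[0,0,0]},{"gripper":30,"travel":[0,0,-10],"twist":[0,0,0]}]'
python3 -m crank '[{"gripper":30,"travel":[0,0,-20],"twist":[0,0,0]},{"gripper":30,"travel":[0,0,-20],"twist":[0,0,0]},{"gripper":30,"travel":[0,0,-25],"twist":[0,0,0]},{"gripper":30,"travel":[0,0,-25],"twist":[0,0,0]},{"gripper":30,"travel":[0,0,-15],"twist":[0,0,0]},{"gripper":30,"travel":[0,0,0],"twist":[0,0,0]}]'
python3 - <<'E'
from h import *
print(bot.get_obs()['ee_pos']);t=bot.camera("side");c=bot.calibration("side")
for b in blobs(t,(100,60,40),(125,255,255),(260,270,350,380),20):print("blu",b,onz(c,*b[0],.09))
E
```

```text
time: 30.78
ee_pos: [0.6202, 0.2762, 0.0472]
tcp_rot: [179.9, -0.1, 90.0]
wrist_force: [-0.8, -1.2, 7.4]
opening: 0.05
grasp_force: 46.7
time: 32.28
ee_pos: [0.6197, 0.276, 0.0832]
tcp_rot: [180.0, -0.0, 90.0]
wrist_force: [-0.4, 0.3, -1.3]
opening: 0.0504
grasp_force: 46.3
time: 33.02
ee_pos: [0.6201, 0.2762, 0.189]
tcp_rot: [179.8, -0.1, 90.0]
wrist_force: [0.4, 0.5, -1.7]
opening: 0.0499
grasp_force: 46.4
[0.62010115 0.27618456 0.18904746]
blu (array([305.1, 314.2]), np.int32(162), array([297, 309,  17,  12])) [0.6199138  0.27576231 0.09      ]
blu (array([307.4, 358.5]), np.int32(509), array([287, 338,  39,  32])) [0.60045195 0.36600579 0.09      ]
```

Cup1 remains standing at (0.62, 0.276). Cup2 goes to (0.542, 0.049).

```bash
python3 -m crank '[{"gripper":30,"travel":[-20,-7,0],"twist":[0,0,0]},{"gripper":30,"travel":[-40,-14,0],"twist":[0,0,0]},{"gripper":30,"travel":[-45,-15,0],"twist":[0,0,0]},{"gripper":30,"travel":[-45,-15,0],"twist":[0,0,0]},{"gripper":30,"travel":[-40,-14,0],"twist":[0,0,0]},{"gripper":30,"travel":[-26,-9,0],"twist":[0,0,0]},{"gripper":30,"travel":[-11,-4,0],"twist":[0,0,0]},{"gripper":30,"travel":[0,0,0],"twist":[0,0,0]},{"gripper":30,"travel":[0,0,0],"twist":[0,0,0]}]'
python3 -m crank '[{"gripper":30,"travel":[0,0,30],"twist":[0,0,0]},{"gripper":30,"travel":[0,0,45],"twist":[0,0,0]},{"gripper":30,"travel":[0,0,40],"twist":[0,0,0]},{"gripper":30,"travel":[0,0,15],"twist":[0,0,0]},{"gripper":30,"travel":[0,0,8],"twist":[0,0,0]},{"gripper":30,"travel":[0,0,4],"twist":[0,0,0]},{"gripper":30,"travel":[0,0,1],"twist":[0,0,0]},{"gripper":30,"travel":[0,0,0],"twist":[0,0,0]}]'
```

```text
time: 34.2
ee_pos: [0.5417, 0.0497, 0.1867]
tcp_rot: [-180.0, -0.0, 90.0]
wrist_force: [1.2, 0.2, -1.5]
opening: 0.0503
grasp_force: 46.6
time: 35.2
ee_pos: [0.542, 0.0489, 0.0449]
tcp_rot: [179.9, -0.0, 90.0]
wrist_force: [-1.4, -0.1, -0.7]
opening: 0.0504
grasp_force: 46.7
```

```bash
python3 -m crank '[{"gripper":30,"travel":[0,0,1],"twist":[0,0,0]},{"gripper":30,"travel":[0,0,1],"twist":[0,0,0]},{"gripper":30,"travel":[0,0,1],"twist":[0,0,0]},{"gripper":30,"travel":[0,0,0],"twist":[0,0,0]}]'
```

```text
time: 35.7
ee_pos: [0.542, 0.049, 0.0425]
tcp_rot: [179.9, -0.0, 90.0]
wrist_force: [-2.9, -0.0, 8.3]
opening: 0.0502
grasp_force: 48.5
```

```bash
python3 -m crank '[{"gripper":60,"travel":[0,0,0],"twist":[0,0,0]},{"gripper":66,"travel":[0,0,0],"twist":[0,0,0]},{"gripper":66,"travel":[0,0,-20],"twist":[0,0,0]},{"gripper":66,"travel":[0,0,-45],"twist":[0,0,0]},{"gripper":66,"travel":[0,0,-55],"twist":[0,0,0]},{"gripper":66,"travel":[0,0,-40],"twist":[0,0,0]},{"gripper":66,"travel":[0,0,0],"twist":[0,0,0]}]'
python3 -m crank '[{"gripper":70,"travel":[20,7,0],"twist":[0,0,0]},{"gripper":70,"travel":[40,14,0],"twist":[0,0,0]},{"gripper":70,"travel":[45,15,0],"twist":[0,0,0]},{"gripper":70,"travel":[45,15,0],"twist":[0,0,0]},{"gripper":70,"travel":[40,14,0],"twist":[0,0,0]},{"gripper":70,"travel":[26,9,0],"twist":[0,0,0]},{"gripper":70,"travel":[11,4,0],"twist":[0,0,0]},{"gripper":70,"travel":[0,0,0],"twist":[0,0,0]},{"gripper":70,"travel":[0,0,0],"twist":[0,0,0]}]'
python3 - <<'E'
from h import *
t=bot.camera("side");c=bot.calibration("side")
for b in blobs(t,(100,60,40),(125,255,255),(260,270,350,380),20):print("blu",b,onz(c,*b[0],.09))
for b in blobs(t,(19,100,60),(27,255,255),(280,170,420,300),20):print("yel",b,onz(c,*b[0],.115))
for lo,hi in ((0,6),(172,180)):
  for b in blobs(t,(lo,90,60),(hi,255,255),(280,200,400,270),20):print("red",b,onz(c,*b[0],.115))
E
```

```text
time: 36.58
ee_pos: [0.5428, 0.049, 0.2044]
tcp_rot: [179.7, -0.0, 90.0]
wrist_force: [0.4, 0.6, 0.1]
opening: 0.0659
grasp_force: 0.0
time: 37.7
ee_pos: [0.6193, 0.2751, 0.2011]
tcp_rot: [-180.0, 0.0, 90.0]
wrist_force: [0.0, 0.7, 0.9]
opening: 0.0701
grasp_force: 0.0
blu (array([305. , 314.2]), np.int32(162), array([297, 309,  17,  12])) [0.62006722 0.27578314 0.09      ]
blu (array([307.6, 358.5]), np.int32(492), array([287, 336,  39,  34])) [0.6001741  0.36596764 0.09      ]
yel (array([309.8, 222.5]), np.int32(88), array([303, 219,  14,   8])) [0.6506574  0.04994759 0.115     ]
yel (array([312.7, 260.1]), np.int32(346), array([295, 246,  33,  24])) [0.62545215 0.16775722 0.115     ]
red (array([367. , 226.3]), np.int32(95), array([360, 223,  15,   8])) [0.54301914 0.04925248 0.115     ]
red (array([362. , 262.7]), np.int32(255), array([350, 250,  33,  20])) [0.54223984 0.16412385 0.115     ]
```

Cup2 stands at (0.543, 0.049). Now the last cup, cup1, down to ee z 0.016.

```bash
python3 -m crank '[{"gripper":70,"travel":[1,0,40],"twist":[0,0,0]},{"gripper":70,"travel":[0,0,55],"twist":[0,0,0]},{"gripper":70,"travel":[0,0,50],"twist":[0,0,0]},{"gripper":70,"travel":[0,0,28],"twist":[0,0,0]},{"gripper":70,"travel":[0,0,12],"twist":[0,0,0]},{"gripper":70,"travel":[0,0,0],"twist":[0,0,0]},{"gripper":30,"travel":[0,0,0],"twist":[0,0,0]},{"gripper":30,"travel":[0,0,0],"twist":[0,0,0]},{"gripper":30,"travel":[0,0,0],"twist":[0,0,0]},{"gripper":30,"travel":[0,0,0],"twist":[0,0,0]},{"gripper":30,"travel":[0,0,0],"twist":[0,0,0]}]' 40
python3 -m crank '[{"gripper":30,"travel":[0,0,-8],"twist":[0,0,0]},{"gripper":30,"travel":[0,0,-25],"twist":[0,0,0]},{"gripper":30,"travel":[0,0,-40],"twist":[0,0,0]},{"gripper":30,"travel":[0,0,-45],"twist":[0,0,0]},{"gripper":30,"travel":[0,0,-40],"twist":[0,0,0]},{"gripper":30,"travel":[0,0,-12],"twist":[0,0,0]},{"gripper":30,"travel":[0,0,0],"twist":[0,0,0]}]'
python3 -m crank '[{"gripper":30,"travel":[-20,-3,0],"twist":[0,0,0]},{"gripper":30,"travel":[-40,-6,0],"twist":[0,0,0]},{"gripper":30,"travel":[-45,-6,0],"twist":[0,0,0]},{"gripper":30,"travel":[-40,-5,0],"twist":[0,0,0]},{"gripper":30,"travel":[-20,-3,0],"twist":[0,0,0]},{"gripper":30,"travel":[-8,-1,0],"twist":[0,0,0]},{"gripper":30,"travel":[0,0,0],"twist":[0,0,0]},{"gripper":30,"travel":[0,0,0],"twist":[0,0,0]}]'
```

```text
time: 39.12
ee_pos: [0.6207, 0.2773, 0.0184]
tcp_rot: [179.8, -0.1, 90.0]
wrist_force: [-0.5, -1.2, 6.8]
opening: 0.05
grasp_force: 41.0
time: 40.0
ee_pos: [0.6198, 0.277, 0.186]
tcp_rot: [180.0, -0.0, 90.0]
wrist_force: [0.0, 0.7, -1.7]
opening: 0.05
grasp_force: 41.5
time: 41.0
ee_pos: [0.5956, 0.1049, 0.1857]
tcp_rot: [-180.0, -0.0, 90.1]
wrist_force: [0.0, 0.4, -1.6]
opening: 0.05
grasp_force: 41.5
```

```bash
python3 -m crank '[{"gripper":30,"travel":[0,0,30],"twist":[0,0,0]},{"gripper":30,"travel":[0,0,45],"twist":[0,0,0]},{"gripper":30,"travel":[0,0,37],"twist":[0,0,0]},{"gripper":30,"travel":[0,0,15],"twist":[0,0,0]},{"gripper":30,"travel":[0,0,8],"twist":[0,0,0]},{"gripper":30,"travel":[0,0,4],"twist":[0,0,0]},{"gripper":30,"travel":[0,0,1],"twist":[0,0,0]},{"gripper":30,"travel":[0,0,1],"twist":[0,0,0]},{"gripper":30,"travel":[0,0,0],"twist":[0,0,0]}]'
```

```text
time: 42.12
ee_pos: [0.5957, 0.1039, 0.0455]
tcp_rot: [180.0, -0.0, 90.0]
wrist_force: [-0.8, 0.2, -2.2]
opening: 0.0501
grasp_force: 41.6
```

```bash
python3 -m crank '[{"gripper":30,"travel":[0,0,1],"twist":[0,0,0]},{"gripper":30,"travel":[0,0,1],"twist":[0,0,0]},{"gripper":30,"travel":[0,0,1],"twist":[0,0,0]},{"gripper":30,"travel":[0,0,0],"twist":[0,0,0]}]'
```

```text
time: 42.62
ee_pos: [0.5958, 0.1039, 0.0434]
tcp_rot: [179.9, -0.0, 90.0]
wrist_force: [-3.0, -0.1, 7.3]
opening: 0.0499
grasp_force: 42.9
```

```bash
python3 -m crank '[{"gripper":60,"travel":[0,0,0],"twist":[0,0,0]},{"gripper":66,"travel":[0,0,0],"twist":[0,0,0]},{"gripper":66,"travel":[0,0,-20],"twist":[0,0,0]},{"gripper":66,"travel":[0,0,-55],"twist":[0,0,0]},{"gripper":66,"travel":[0,0,-60],"twist":[0,0,0]},{"gripper":66,"travel":[0,0,-60],"twist":[0,0,0]},{"gripper":66,"travel":[0,0,0],"twist":[0,0,0]}]'
python3 -m crank '[{"gripper":60,"travel":[-20,-10,0],"twist":[0,0,0]},{"gripper":60,"travel":[-40,-20,0],"twist":[0,0,0]},{"gripper":60,"travel":[-45,-25,0],"twist":[0,0,0]},{"gripper":60,"travel":[-45,-25,0],"twist":[0,0,0]},{"gripper":60,"travel":[-45,-25,0],"twist":[0,0,0]},{"gripper":60,"travel":[-45,-25,0],"twist":[0,0,0]},{"gripper":60,"travel":[-45,-25,0],"twist":[0,0,0]},{"gripper":60,"travel":[-35,-25,0],"twist":[0,0,0]},{"gripper":60,"travel":[-20,-10,0],"twist":[0,0,0]},{"gripper":60,"travel":[-10,-5,0],"twist":[0,0,0]},{"gripper":60,"travel":[0,0,0],"twist":[0,0,0]},{"gripper":60,"travel":[0,0,0],"twist":[0,0,0]}]'
python3 - <<'E'
from h import *
o=bot.get_obs();c=bot.calibration("wrist");w=bot.camera("wrist");print(o['ee_pos'])
for b in blobs(w,(4,100,60),(13,255,255),(0,0,640,430),150):print("knob",b,onz(c,*b[0],.095))
h=cv2.cvtColor(w,cv2.COLOR_RGB2HSV);m=cv2.inRange(h,np.array([10,0,110]),np.array([35,45,255]))
n,l,s,ct=cv2.connectedComponentsWithStats(m);i=1+s[1:,4].argmax();print("lid",s[i],ct[i],onz(c,*ct[i],.05))
t=bot.camera("side");c=bot.calibration("side");tt=bot.camera("top");ct=bot.calibration("top");cv2.imwrite("pics/t12.png",tt[...,::-1])
for nm,lo,hi in (("blu",(100,60,40),(125,255,255)),("yel",(19,100,60),(27,255,255)),("red",(172,90,60),(180,255,255)),("red",(0,90,60),(6,255,255)),("grn",(35,40,60),(85,255,255))):
  for b in blobs(tt,lo,hi,(280,195,365,285),15):print(nm,b,onz(ct,*b[0],.115))
  for b in blobs(t,lo,hi,(290,195,390,300),20):print(nm,"side",b,onz(c,*b[0],.115))
E
```

```text
time: 43.5
ee_pos: [0.5971, 0.1042, 0.2426]
tcp_rot: [179.5, -0.1, 90.0]
wrist_force: [0.7, -0.0, 1.2]
opening: 0.0658
grasp_force: 0.0
time: 45.0
ee_pos: [0.4009, -0.2455, 0.2368]
tcp_rot: [-180.0, -0.0, 90.0]
wrist_force: [-0.6, 0.5, -0.4]
opening: 0.0599
grasp_force: 0.0
[ 0.4008629  -0.24547626  0.23680874]
knob (array([315.3, 249.3]), np.int32(919), array([300, 231,  32,  37])) [ 0.39756742 -0.27587267  0.095     ]
knob (array([617.4, 415.1]), np.int32(996), array([590, 399,  50,  31])) [ 0.71711309 -0.46079916  0.095     ]
lid [  221   130   190   193 27666] [315.84822526 225.62105111] [ 0.39755524 -0.26536888  0.05      ]
blu (array([298.6, 237.3]), np.int32(105), array([293, 232,  12,  12])) [0.59504495 0.1034473  0.115     ]
blu (array([300.3, 250.4]), np.int32(26), array([290, 246,  22,   7])) [0.56572394 0.0997976  0.115     ]
blu side (array([335. , 239.7]), np.int32(97), array([328, 236,  15,   8])) [0.59611592 0.10136482 0.115     ]
yel (array([319.4, 221.2]), np.int32(96), array([308, 204,  27,  27])) [0.63084661 0.05668277 0.115     ]
yel (array([321.7, 212.9]), np.in
[... 475 characters left out ...]
 [0.54151374 0.05049776 0.115     ]
red side (array([367. , 226.3]), np.int32(95), array([360, 223,  15,   8])) [0.54301914 0.04925248 0.115     ]
red side (array([362.2, 263. ]), np.int32(252), array([350, 250,  33,  22])) [0.54183378 0.16492473 0.115     ]
grn (array([343.7, 239.5]), np.int32(119), array([332, 225,  27,  27])) [0.58934807 0.00274841 0.115     ]
grn (array([346.9, 236.2]), np.int32(110), array([341, 231,  12,  12])) [ 0.59668372 -0.00448667  0.115     ]
grn side (array([341.2, 209.3]), np.int32(80), array([335, 206,  14,   8])) [ 0.59796169 -0.00617039  0.115     ]
grn side (array([350.1, 245.4]), np.int32(41), array([348, 240,   6,  14])) [0.56745499 0.11573592 0.115     ]
```

All four cup feet measure at their slots at 115 mm height. The lid's knob is at (0.398, -0.275), so I'll regrip it there.

```bash
python3 -m crank '[{"gripper":60,"travel":[-29,-3,0],"twist":[0,0,0]},{"gripper":60,"travel":[0,0,40],"twist":[0,0,0]},{"gripper":60,"travel":[0,0,55],"twist":[0,0,0]},{"gripper":60,"travel":[0,0,50],"twist":[0,0,0]},{"gripper":60,"travel":[0,0,28],"twist":[0,0,0]},{"gripper":60,"travel":[0,0,12],"twist":[0,0,0]},{"gripper":60,"travel":[0,0,0],"twist":[0,0,0]},{"gripper":60,"travel":[0,0,0],"twist":[0,0,0]}]' 60
python3 - <<'E'
from h import *
o=bot.get_obs();c=bot.calibration("wrist");w=bot.camera("wrist");print(o['ee_pos'],o['wrist_force'])
for b in blobs(w,(4,100,60),(13,255,255),(150,150,500,460),150):print("knob",b,onz(c,*b[0],.095),onz(c,b[2][0]+b[2][2]/2,b[2][1]+b[2][3]-b[2][2]/2,.102))
E
```

```text
time: 46.15
ee_pos: [0.3983, -0.2755, 0.0535]
tcp_rot: [179.9, 0.1, 90.0]
wrist_force: [-0.3, 0.0, 0.5]
opening: 0.0603
grasp_force: 0.0
[ 0.39828369 -0.27548009  0.05354578] [-0.34632243  0.04061232  0.4626685 ]
knob (array([316.3, 317.5]), np.int32(4997), array([280, 272,  73,  89])) [ 0.39789978 -0.27424226  0.095     ] [ 0.3980432  -0.27342369  0.102     ]
```

```bash
python3 -m crank '[{"gripper":60,"travel":[1.7,0,3],"twist":[0,0,0]},{"gripper":60,"travel":[0,0,0],"twist":[0,0,0]},{"gripper":10,"travel":[0,0,0],"twist":[0,0,0]},{"gripper":10,"travel":[0,0,0],"twist":[0,0,0]},{"gripper":10,"travel":[0,0,0],"twist":[0,0,0]},{"gripper":10,"travel":[0,0,0],"twist":[0,0,0]},{"gripper":10,"travel":[0,0,0],"twist":[0,0,0]}]' 60
python3 -m crank '[{"gripper":10,"travel":[0,0,-5],"twist":[0,0,0]},{"gripper":10,"travel":[0,0,-15],"twist":[0,0,0]},{"gripper":10,"travel":[0,0,-35],"twist":[0,0,0]},{"gripper":10,"travel":[0,0,-45],"twist":[0,0,0]},{"gripper":10,"travel":[0,0,-45],"twist":[0,0,0]},{"gripper":10,"travel":[0,0,-25],"twist":[0,0,0]},{"gripper":10,"travel":[0,0,-10],"twist":[0,0,0]},{"gripper":10,"travel":[0,0,0],"twist":[0,0,0]}]'
```

```text
time: 47.08
ee_pos: [0.3978, -0.2735, 0.0494]
tcp_rot: [180.0, 0.0, 90.0]
wrist_force: [1.8, 0.2, 4.6]
opening: 0.0279
grasp_force: 59.0
time: 48.08
ee_pos: [0.3975, -0.2735, 0.2291]
tcp_rot: [180.0, 0.0, 90.0]
wrist_force: [0.5, 0.8, -2.6]
opening: 0.0277
grasp_force: 59.9
```

```bash
python3 -m crank '[{"gripper":10,"travel":[15,9,0],"twist":[0,0,0]},{"gripper":10,"travel":[30,18,0],"twist":[0,0,0]},{"gripper":10,"travel":[40,25,0],"twist":[0,0,0]},{"gripper":10,"travel":[40,25,0],"twist":[0,0,0]},{"gripper":10,"travel":[40,25,0],"twist":[0,0,0]},{"gripper":10,"travel":[40,25,0],"twist":[0,0,0]},{"gripper":10,"travel":[40,25,0],"twist":[0,0,0]},{"gripper":10,"travel":[35,21,0],"twist":[0,0,0]},{"gripper":10,"travel":[26,15,0],"twist":[0,0,0]},{"gripper":10,"travel":[16.5,10.5,0],"twist":[0,0,0]},{"gripper":10,"travel":[0,0,0],"twist":[0,0,0]},{"gripper":10,"travel":[0,0,0],"twist":[0,0,0]}]'
python3 - <<'E'
from h import *
o=bot.get_obs();c=bot.calibration("wrist");w=bot.camera("wrist");e=o['ee_pos'];print(e,o['tcp_rot'])
cv2.imwrite("pics/w13.png",w[...,::-1])
for b in blobs(w,(4,100,60),(13,255,255),(200,200,440,460),150):print("knob",b,onz(c,*b[0],e[2]+.0446),onz(c,b[2][0]+b[2][2]/2,b[2][1]+b[2][3]-b[2][2]/2,e[2]+.0526))
# lid lower silhouette vs: outline from off-white mask in the top view
t=bot.camera("side");cs=bot.calibration("side");h=cv2.cvtColor(t,cv2.COLOR_RGB2HSV);m=cv2.inRange(h,np.array([10,0,110]),np.array([35,60,255]))[100:330,240:430]
n,l,s,ct=cv2.connectedComponentsWithStats(m);i=1+s[1:,4].argmax();x,y,ww,hh=s[i][:4]
print(s[i]);ys,xs=np.where(l==i)
z=e[2]-.0494
for k in(xs.min(),xs.max()):
    r=ys[xs==k].max();print("edge",k+240,r+100,onz(cs,k+240,r+100,z))
E
```

```text
time: 49.58
ee_pos: [0.5956, 0.0487, 0.2289]
tcp_rot: [-180.0, 0.0, 90.0]
wrist_force: [0.6, 0.1, -2.5]
opening: 0.0278
grasp_force: 59.9
[0.59562751 0.0486821  0.22886982] [-1.79961447e+02  1.86343177e-02  8.99812016e+01]
knob (array([319.7, 326.2]), np.int32(5235), array([284, 279,  72,  92])) [0.59672119 0.04775432 0.27346982] [0.59685623 0.04863278 0.28146982]
[  40   42  119   83 7743]
edge 280 196 [0.69971798 0.070127   0.17946982]
edge 398 196 [0.49036849 0.04300599 0.17946982]
```

```bash
python3 -m crank '[{"gripper":10,"travel":[0,0,25],"twist":[0,0,0]},{"gripper":10,"travel":[0,0,35],"twist":[0,0,0]},{"gripper":10,"travel":[0,0,25],"twist":[0,0,0]},{"gripper":10,"travel":[0,0,12],"twist":[0,0,0]},{"gripper":10,"travel":[0,0,6],"twist":[0,0,0]},{"gripper":10,"travel":[0,0,4],"twist":[0,0,0]},{"gripper":10,"travel":[0,0,3],"twist":[0,0,0]},{"gripper":10,"travel":[0,0,0],"twist":[0,0,0]}]'
python3 -m crank '[{"gripper":10,"travel":[0,0,2],"twist":[0,0,0]},{"gripper":10,"travel":[0,0,2],"twist":[0,0,0]},{"gripper":10,"travel":[0,0,0],"twist":[0,0,0]}]'
```

```text
time: 50.68
ee_pos: [0.5961, 0.0491, 0.1193]
tcp_rot: [180.0, -0.0, 90.0]
wrist_force: [0.1, 0.2, -3.2]
opening: 0.0279
grasp_force: 59.9
time: 51.05
ee_pos: [0.5959, 0.0491, 0.1149]
tcp_rot: [-180.0, 0.0, 90.0]
wrist_force: [-0.1, 0.0, -2.7]
opening: 0.0279
grasp_force: 59.9
```

```bash
python3 -m crank '[{"gripper":10,"travel":[0,0,1],"twist":[0,0,0]},{"gripper":10,"travel":[0,0,1],"twist":[0,0,0]},{"gripper":10,"travel":[0,0,1],"twist":[0,0,0]},{"gripper":10,"travel":[0,0,0],"twist":[0,0,0]}]'
python3 -m crank '[{"gripper":10,"travel":[0,0,1],"twist":[0,0,0]},{"gripper":10,"travel":[0,0,0],"twist":[0,0,0]}]'
```

```text
time: 51.55
ee_pos: [0.596, 0.0491, 0.112]
tcp_rot: [-180.0, 0.0, 90.0]
wrist_force: [-0.2, 0.5, -2.8]
opening: 0.0278
grasp_force: 59.9
time: 51.8
ee_pos: [0.5961, 0.0491, 0.1116]
tcp_rot: [180.0, -0.0, 90.0]
wrist_force: [-2.0, -1.0, 0.4]
opening: 0.0282
grasp_force: 60.4
```

The lid made contact at the seated height (ee 0.1115), with no side force on the way down. I'll release it, rise, and measure the switch ball and the lid.

```bash
python3 -m crank '[{"gripper":40,"travel":[0,0,0.5],"twist":[0,0,0]},{"gripper":60,"travel":[0,0,0],"twist":[0,0,0]},{"gripper":60,"travel":[0,0,0],"twist":[0,0,0]},{"gripper":60,"travel":[0,0,-30],"twist":[0,0,0]},{"gripper":60,"travel":[0,0,-45],"twist":[0,0,0]},{"gripper":0,"travel":[0,0,-45],"twist":[0,0,0]},{"gripper":0,"travel":[-30,-30,0],"twist":[0,0,0]},{"gripper":0,"travel":[-30,-40,0],"twist":[0,0,0]},{"gripper":0,"travel":[-10,-45,0],"twist":[0,0,0]},{"gripper":0,"travel":[-5,-35,0],"twist":[0,0,0]},{"gripper":0,"travel":[0,0,0],"twist":[0,0,0]},{"gripper":0,"travel":[0,0,0],"twist":[0,0,0]}]'
python3 - <<'E'
from h import *
o=bot.get_obs();c=bot.calibration("wrist");w=bot.camera("wrist");e=o['ee_pos'];print(e)
cv2.imwrite("pics/w14.png",w[...,::-1])
u,v=proj(c,[.451,.0245,.089]);print("expect ball",u,v)
x0,y0=int(u)-60,int(v)-60
for b in blobs(w,(0,0,130),(180,40,255),(max(x0,0),max(y0,0),x0+120,y0+120),30):print("ball",b,onz(c,*b[0],.089))
t=bot.camera("side");cs=bot.calibration("side")
for b in blobs(t,(4,100,60),(13,255,255),(320,185,360,225),60):print("knob side",b,onz(cs,*b[0],.15))
for b in blobs(t,(0,0,130),(180,40,255),(395,215,440,262),10):print("ball side",b)
print(proj(cs,[.451,.0245,.089]))
h=cv2.cvtColor(t,cv2.COLOR_RGB2HSV)
# lid skirt lower edge heights: bottom row of off-white per column vs projected rim circle z=.062
m=cv2.inRange(h,np.array([8,0,110]),np.array([40,60,255]))
a=np.linspace(np.radians(40),np.radians(140),9)
for k in a:
    p=proj(cs,[.596+.1085*np.cos(k),.0487+.1085*np.sin(k),.062]);col=m[:,int(round(p[0]))]
    r=np.where(col[200:330])[0]+200;r=r[r<p[1]+15];print(int(np.degrees(k)),p.round(1),r.max() if len(r) else None)
E
```

```text
time: 53.3
ee_pos: [0.4465, -0.0259, 0.2308]
tcp_rot: [179.9, -0.0, 90.0]
wrist_force: [0.9, 0.6, -0.2]
opening: 0.0004
grasp_force: 0.0
[ 0.44651252 -0.02585803  0.23078845]
expect ball 323.9110114114589 158.82017723987272
ball (array([377.1, 114. ]), np.int32(345), array([369,  98,  14,  38])) [0.49444872 0.06038339 0.089     ]
ball (array([324.1, 122.4]), np.int32(255), array([310, 111,  29,  28])) [0.45107805 0.05387394 0.089     ]
ball (array([323.7, 144.8]), np.int32(400), array([314, 124,  20,  35])) [0.45079266 0.03600529 0.089     ]
knob side (array([338.6, 208.6]), np.int32(322), array([331, 198,  17,  23])) [0.59610902 0.05093345 0.15      ]
ball side (array([415.3, 243. ]), np.int32(156), array([412, 231,   9,  28]))
ball side (array([408.2, 258.9]), np.int32(11), array([407, 257,   3,   5]))
[415.92537124 234.32237007]
40 [289.  265.5] 262
52 [296.4 271.6] 268
65 [306.2 276.6] 274
77 [317.9 280.3] 277
90 [330.9 282.3] 279
102 [344.4 282.5] 280
115 [357.5 280.9] 278
127 [369.5 277.6] 275
140 [379.7 272.8] 269
```

The lid's skirt sits level: the same 2–3 px offset all round, with the knob at (0.596, 0.051). The switch ball is at about (0.451, 0.03). I'll come down on its -y side with the fingers shut and push to +y.

```bash
python3 -m crank '[{"gripper":0,"travel":[0,2,40],"twist":[0,0,0]},{"gripper":0,"travel":[0,0,55],"twist":[0,0,0]},{"gripper":0,"travel":[0,0,50],"twist":[0,0,0]},{"gripper":0,"travel":[0,0,28],"twist":[0,0,0]},{"gripper":0,"travel":[0,0,12],"twist":[0,0,0]},{"gripper":0,"travel":[0,0,0],"twist":[0,0,0]},{"gripper":0,"travel":[0,0,0],"twist":[0,0,0]}]'
python3 -m crank '[{"gripper":0,"travel":[8,0,0],"twist":[0,0,0]},{"gripper":0,"travel":[8,0,0],"twist":[0,0,0]},{"gripper":0,"travel":[8,0,0],"twist":[0,0,0]},{"gripper":0,"travel":[8,0,0],"twist":[0,0,0]},{"gripper":0,"travel":[0,0,0],"twist":[0,0,0]}]'
python3 -m crank '[{"gripper":0,"travel":[6,0,0],"twist":[0,0,0]},{"gripper":0,"travel":[6,0,0],"twist":[0,0,0]},{"gripper":0,"travel":[6,0,0],"twist":[0,0,0]},{"gripper":0,"travel":[6,0,0],"twist":[0,0,0]},{"gripper":0,"travel":[6,0,0],"twist":[0,0,0]},{"gripper":0,"travel":[4,0,0],"twist":[0,0,0]},{"gripper":0,"travel":[0,0,0],"twist":[0,0,0]}]'
python3 - <<'E'
from h import *
t=bot.camera("side");cs=bot.calibration("side")
for b in blobs(t,(0,0,130),(180,40,255),(395,205,450,270),8):print("ball side",b)
for y in(.0245,.05,.075):print(proj(cs,[.451,y,.089]))
E
```

```text
time: 54.28
ee_pos: [0.4489, -0.0259, 0.0469]
tcp_rot: [179.9, 0.0, 90.0]
wrist_force: [0.5, -0.4, 0.7]
opening: 0.0001
grasp_force: 0.0
time: 54.9
ee_pos: [0.448, 0.0067, 0.0456]
tcp_rot: [180.0, -0.0, 90.1]
wrist_force: [-0.6, -0.3, -0.6]
opening: 0.0002
grasp_force: 0.0
time: 55.78
ee_pos: [0.4478, 0.0406, 0.0454]
tcp_rot: [-180.0, -0.0, 90.0]
wrist_force: [-0.7, -0.8, 0.5]
opening: 0.0001
grasp_force: 0.0
ball side (array([416.3, 242.9]), np.int32(158), array([412, 229,  10,  31]))
ball side (array([413.8, 261.9]), np.int32(49), array([407, 257,  15,   9]))
[415.92537124 234.32237007]
[415.88102808 241.76768485]
[415.83566972 249.38345607]
```

```bash
python3 -m crank '[{"gripper":0,"travel":[5,0,0],"twist":[0,0,0]},{"gripper":0,"travel":[5,0,0],"twist":[0,0,0]},{"gripper":0,"travel":[3,0,0],"twist":[0,0,0]},{"gripper":0,"travel":[0,0,0],"twist":[0,0,0]}]'
python3 - <<'E'
from h import *
t=bot.camera("side");cs=bot.calibration("side");w=bot.camera("wrist");c=bot.calibration("wrist")
cv2.imwrite("pics/s15.png",t[...,::-1]);cv2.imwrite("pics/w15.png",w[...,::-1])
for b in blobs(t,(0,0,130),(180,40,255),(395,205,450,275),8):print("ball side",b)
for y,z in((.0265,.089),(.0505,.095),(.0745,.089)):print(y,proj(cs,[.451,y,z]),proj(c,[.451,y,z]))
for b in blobs(w,(0,0,110),(180,40,255),(220,0,420,300),30):print("wr",b)
print(bot.get_obs()['wrist_force'])
E
```

```text
time: 56.32
ee_pos: [0.448, 0.0534, 0.0456]
tcp_rot: [-180.0, -0.0, 90.0]
wrist_force: [-0.2, 0.3, 0.2]
opening: -0.0003
grasp_force: 0.2
ball side (array([416.6, 244.1]), np.int32(127), array([411, 233,  11,  21]))
ball side (array([413.9, 261.9]), np.int32(50), array([407, 257,  15,   9]))
0.0265 [415.9219607  234.89500675] [324.13569256 378.27578429]
0.0505 [416.16067207 239.23654033] [324.47866824 336.54675857]
0.0745 [415.83659596 249.22793847] [324.52220929 273.89026279]
wr (array([414.9, 182.9]), np.int32(77), array([409, 174,  11,  17]))
wr (array([325.8, 278.1]), np.int32(1912), array([298, 254,  54,  46]))
wr (array([415.2, 283.1]), np.int32(319), array([408, 256,  12,  44]))
[ 0.76686288 -0.22928484  0.19254459]
```

The ball is moving. I'll keep pushing in small steps and watch for the end stop.

```bash
for i in 1; do python3 -m crank '[{"gripper":0,"travel":[3,0,0],"twist":[0,0,0]},{"gripper":0,"travel":[3,0,0],"twist":[0,0,0]},{"gripper":0,"travel":[0,0,0],"twist":[0,0,0]}]'; done
python3 - <<'E'
from h import *
t=bot.camera("side")
for b in blobs(t,(0,0,130),(180,40,255),(395,205,450,275),8):print("ball side",b)
w=bot.camera("wrist");c=bot.calibration("wrist")
for b in blobs(w,(0,0,110),(180,40,255),(270,0,390,400),100):print("wr",b,onz(c,*b[0],.092))
E
python3 -m crank '[{"gripper":0,"travel":[3,0,0],"twist":[0,0,0]},{"gripper":0,"travel":[0,0,0],"twist":[0,0,0]}]'
python3 - <<'E'
from h import *
t=bot.camera("side")
for b in blobs(t,(0,0,130),(180,40,255),(395,205,450,275),8):print("ball side",b)
w=bot.camera("wrist");c=bot.calibration("wrist")
for b in blobs(w,(0,0,110),(180,40,255),(270,0,390,400),100):print("wr",b,onz(c,*b[0],.092))
E
```

```text
time: 56.8
ee_pos: [0.448, 0.0561, 0.0456]
tcp_rot: [180.0, 0.4, 89.9]
wrist_force: [0.5, -19.1, 0.7]
opening: -0.0002
grasp_force: 9.1
ball side (array([416.5, 245.1]), np.int32(126), array([411, 234,  11,  20]))
ball side (array([413.8, 261.9]), np.int32(49), array([407, 257,  15,   9]))
wr (array([323.9, 294.1]), np.int32(2863), array([299, 257,  53,  88])) [0.45072216 0.07056105 0.092     ]
time: 57.15
ee_pos: [0.4479, 0.0564, 0.0456]
tcp_rot: [180.0, 0.7, 89.8]
wrist_force: [-0.7, -35.7, 3.1]
opening: -0.0001
grasp_force: 16.7
ball side (array([416.5, 245.2]), np.int32(126), array([411, 234,  11,  21]))
ball side (array([413.8, 261.9]), np.int32(49), array([407, 257,  15,   9]))
wr (array([323.8, 294.6]), np.int32(2845), array([299, 258,  53,  87])) [0.45068297 0.07090885 0.092     ]
```

That is the end stop: force rose to 36 N and the ball stopped at y ≈ 0.071. I'll back off, rise and check everything.

```bash
python3 -m crank '[{"gripper":0,"travel":[-9,0,0],"twist":[0,0,0]},{"gripper":0,"travel":[-20,0,0],"twist":[0,0,0]},{"gripper":0,"travel":[-40,0,0],"twist":[0,0,0]},{"gripper":0,"travel":[-20,0,-30],"twist":[0,0,0]},{"gripper":0,"travel":[0,0,-55],"twist":[0,0,0]},{"gripper":0,"travel":[-30,0,-55],"twist":[0,0,0]},{"gripper":0,"travel":[-50,-20,-20],"twist":[0,0,0]},{"gripper":0,"travel":[-50,-20,0],"twist":[0,0,0]},{"gripper":0,"travel":[-50,-20,0],"twist":[0,0,0]},{"gripper":0,"travel":[-50,-10,0],"twist":[0,0,0]},{"gripper":0,"travel":[0,0,0],"twist":[0,0,0]},{"gripper":0,"travel":[0,0,0],"twist":[0,0,0]}]'
python3 - <<'E'
from h import *
t=bot.camera("side");cs=bot.calibration("side");T=bot.camera("top");ct=bot.calibration("top")
s0=cv2.imread("pics/side0.png")[...,::-1].copy();t0=cv2.imread("pics/top0.png")[...,::-1].copy()
for nm,im,i0,c in(("side",t,s0,cs),("top",T,t0,ct)):
    h=cv2.cvtColor(im,cv2.COLOR_RGB2HSV)
    box=(395,205,450,275) if nm=="side" else (305,290,340,315)
    for k,x in(("before",i0),("now",im)):
        for b in blobs(x,(0,0,130),(180,40,255),box,4):print(nm,k,"ball",b)
    kb=(325,185,360,228) if nm=="side" else (308,222,340,250)
    for k,x in(("before",i0),("now",im)):
        for b in blobs(x,(4,90,60),(13,255,255),kb,60):print(nm,k,"knob",b)
    for y in(.0265,.0725):print(proj(c,[.451,y,.089]).round(1))
# bystanders: image change in their patches
for n,(x0,y0,x1,y1) in dict(bottle=(357,133,395,180),tumb=(440,200,485,238),teeth=(440,155,485,200),orange=(155,170,205,285)).items():
    print(n,np.abs(T[y0:y1,x0:x1].astype(int)-t0[y0:y1,x0:x1]).mean().round(2))
m=cv2.inRange(cv2.cvtColor(t,cv2.COLOR_RGB2HSV),np.array([8,0,110]),np.array([40,60,255]))
for k in range(45,140,15):
    a=np.radians(k);p=proj(cs,[.596+.1085*np.cos(a),.0487+.1085*np.sin(a),.062]);r=np.where(m[200:int(p[1])+15,int(round(p[0]))])[0]+200;print(k,p.round(1),r.max())
E
```

```text
time: 58.75
ee_pos: [0.3781, -0.2566, 0.2054]
tcp_rot: [180.0, -0.0, 90.0]
wrist_force: [0.5, 0.9, 0.4]
opening: 0.0002
grasp_force: 0.0
side before ball (array([415.4, 243. ]), np.int32(154), array([412, 231,   9,  28]))
side before ball (array([413.8, 261.9]), np.int32(49), array([407, 257,  15,   9]))
side now ball (array([415.3, 249.2]), np.int32(71), array([411, 245,  10,   9]))
side now ball (array([413.8, 261.9]), np.int32(49), array([407, 257,  15,   9]))
side before knob (array([338.3, 209.5]), np.int32(324), array([330, 198,  17,  24]))
side now knob (array([338.6, 208.6]), np.int32(325), array([331, 198,  17,  23]))
[415.9 234.9]
[415.8 248.6]
top before ball (array([320.5, 300.8]), np.int32(32), array([316, 296,  11,  11]))
top before ball (array([328.9, 301.9]), np.int32(45), array([322, 299,  12,   7]))
top now ball (array([321.8, 297. ]), np.int32(16), array([317, 296,  11,   4]))
top now ball (array([310.3, 301.7]), np.int32(32), array([308, 299,   6,   7]))
top now ball (array([321.5, 305.2]), np.int32(12), array([317, 304,  10,   3]))
top before knob (array([323.2, 235.4]), np.int32(154), array([317, 229,  14,  14]))
top now knob (array([324.9, 235.5]), np.int32(152), array([319, 229,  13,  14]))
[333.3 301.4]
[313.  301.5]
bottle 1.61
tumb 1.57
teeth 1.42
orange 1.37
45 [291.6 268. ] 265
60 [302.  274.8] 272
75 [315.5 279.7] 277
90 [330.9 282.3] 279
105 [347.  282.3] 279
120 [362.5 279.8] 277
135 [375.8 274.9] 272
```

The checks agree. The lever is mirrored to its on side: ball 331 px before, 311 px now, about the pivot at 321. The lid is level and centred, and the bystander patches are unchanged. I'm handing in the job.

```bash
python3 -c "
from workcell import bot
print(bot.job_done())"
```

```text
the job is handed in; nothing more can be done
None
```

I handed in the job at about 59 s; it returned no verdict. By my measurements, all four cups stand singly, mouth down, on the tray, the lid is seated level, the switch was then pushed to its on stop, and the bottle, tumbler, teether and orange cups are unmoved.

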